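# Check-weigh an output flange on the sprung hook scale

## Robot

A 6-joint arm with a two-finger parallel gripper is mounted at the origin on the work surface. World frame = base frame: x ahead of the robot, y to its left, z up, the work surface at z = 0. Lengths are in m, angles in rad, forces in N, time in s.
With the tool pointing down it reaches from about 0.3 to 0.85 m from the base axis. Payload 5.4 kg.
Tool frame: the origin (TCP) lies on the centre line of the jaws, within the pads' length; the fingertips stand 22 mm ahead of it and the grasp point (between the pads) lies 3 mm ahead of it; z points along the fingers, y is the line along which they close (so a half turn about z gives the same grasp; the last joint's range is limited). The gripper opens to 85 mm and grips with 20 to 120 N. Pads are 22 mm wide; open, the fingers measure 114 mm over their backs; the gripper's body (76 mm by 85 mm) begins 54 mm behind the grasp point. The pads swing forward as they close: fully open they stand 13 mm farther back than shut.
Start: joints at [-1.343, 0.158, 1.597, -0, 1.386, -0.21], TCP at [0.244, -0.521, 0.253] pointing down, gripper open.
Joint ranges: [-2.91, 2.91], [-0.94, 2.29], [0.18, 2.7], [-1.29, 4.43], [0.17, 2.64], [-3, 3]. Speed limits (rad/s): [2.57, 2.57, 3.14, 3.14, 3.14, 3.14].

## Interface

Orientations are given as a rotation vector (axis times angle).
In Python, from plant import telemetry, read_camera, get_calibration, env gives the robot as it stands.
- The arm moves only by the tool servo_tool, never from a script. Its argument "motion" is one flat list of numbers, 5 for each row, row after row: the finger opening in m, from 0 to 0.0854, then the shift along the tool's x, y, z in m, then the turn about the tool's z in rad. A call has 1 to 5 rows; each row shifts and turns the commanded pose from where the row before left it, along the tool's axes as they then stand; what a row does not reach is not made up. A row lasts 1/12 s, in which the tool goes at most 41.7 mm and 7.16 degrees, less where a joint would pass 70% of its speed; a pose out of reach is approached as far as the arm can. A call with a gripper value outside its range is refused whole. The fingers move at their own pace and stop on an object; the grip force is fixed at half the most. Time passes only in rows, so rows that do not move let the fingers close. It gives the time, the measured TCP pose, the force, the opening and the grip force at its end, in the units of the state.
- telemetry.state(): the state, without advancing time (a new reading comes with each control period).
- read_camera(name): name is "side" or "top" or "wrist"; returns the picture (420x560x3 uint8, red, green, blue); there is no depth.
- get_calibration(name): a dict with "fx", "fy", "cx", "cy" (pixels), "extrinsics" (4x4, takes a point from world to camera coordinates); the wrist camera has in their place "tool_from_camera" (4x4, takes a point from camera to tool coordinates, whose origin is the TCP and whose axes are the flange's). Camera axes: x right, y down, z forward; pixel columns grow to the right and rows downward; lengths in m; the calibration is good to about 2 mm. A picture is of the moment at which its call begins: read the wrist's pose just before it. get_calibration takes no time and is no camera call.
- env.hand_in(): hands the job in; it is judged then, once.
The state is a dict: "clock": time; "q": joint angles; "dq": joint speeds; "joint_efforts": joint torques, N m; "position": TCP position; "tool_rot": TCP orientation; "ft_force": force on the tool from outside, world axes, zero at the start; "moment": the same for the moment, N m; "grip_width": opening from 0.0 (shut) to 1.0 (fully open); "grip_force": force on a finger pad.
Only numpy, scipy, OpenCV 4.12 (cv2) and the standard library are available. Lean on these libraries where they do the work, as an engineer would, in place of code of your own. Each camera call takes 0.05 s, during which the arm holds its last target. There are 200 camera calls.

## Task

Take the steel output flange from the grey cradle and hang it by its bore in the saddle of the spring scale's hook, lowering it slowly until the spring carries exactly its weight before you let go, so that the hook is not jerked and does not spring up or down when released. Leave it hanging free and still for at least a second and a half, so that the pointer settles, then lift it off slowly and set it down gently, seated in the green cradle. Do not let the flange fall to the bench, do not force the hook, and leave the gauge ring, the washers and the drift where they lie.

Things in the scene. Friction and masses are not known exactly. Their poses are not given: they have to be found in the camera images.
- flange: Steel output flange, a thick ring, both ends alike: disc rim 68 mm diameter, 18 mm wide, with a hub collar 56 mm diameter standing out 8 mm on each face (34 mm wide in all); bore 46 mm right through. Stands on edge. Origin at its centre, x along the bore (horizontal); it may roll about x. Picked from above across the 68 mm rim, firmly, or it tips. Weighs 0.24 to 0.93 kg, unseen.
- cradle_grey: Fixed grey cradle, holds the flange at the start. Origin: centre of the underside. Base 75 (x) by 90 (y) by 8 mm; two 10 mm rods along x at y = +-22.4 mm, axes 16 mm up; the disc rim rests on both, flange centre 47 mm above the origin, bore along x (either way round). End cheeks at x = +-23.5 mm, 4 mm thick, 52 mm wide, tops 34 mm up, 43 mm between them.
- cradle_green: Fixed green steel cradle, of the same shape and sizes as the grey one, empty at the start; the flange ends here, resting on both rods between the cheeks, centre 47 mm above this origin, bore along the cradle's x.
- scale: Fixed sprung hook scale: blue column 50 x 50 mm, top 215 mm up, on a round dark foot 110 mm diameter, 14 mm high; origin at the centre of the foot's underside, z up. The hook arm comes out of the column to the scale's own -x, at y = 0. White tick plates and a red pointer on two sides.
- hook_seat (a point): Top of the hook's 10 mm round bar at mid-saddle, 110 mm from the column axis, 173 mm up when empty; moves with the hook; axes as the scale's. Saddle level 22 mm to each side along x; then the bar turns up to the free tip (end 39 mm out to -x, top 14 mm above this point), and on the column side up 6 mm to the arm. The hung flange's centre is 23 mm below this point, bore along the bar.
- hook (a joint): How far the hook has sunk, m: about 0.002 empty, grows downward, stop at 0.095. A lightly damped spring of unstated stiffness: it sinks under the flange according to its weight and rises again as it is unloaded; let go out of balance it bounces.
- gauge_ring: Worn aluminium gauge ring lying flat, 72 mm outside, 48 mm inside, 12 mm high, loose; origin at the centre of its underside. Bystander.
- washer_a: Black steel lock washer lying flat, 28 mm diameter, 4 mm thick, loose; origin at the centre of its underside. Bystander.
- washer_b: A second such black lock washer, loose. Bystander.
- drift: Brass hex drift, 115 mm long, 16 mm thick, lying along its x, loose; origin underneath, near its middle. Bystander.
Mind the look-alikes: they are no part of the job. Leave any brown or orange look-alike of the flange alone. Leave any purple look-alike of the cradle_green alone.

How it is judged:
On the way:
1. the flange hangs in the hook's saddle, touched by nothing but the hook, and has settled: still for one second (contact force between flange and scale above 1 N and contact force between the fingers and flange below 0.05 N and x of flange in the frame of hook_seat between -0.012 and 0.012 m and y of flange in the frame of hook_seat between -0.012 and 0.012 m and z of flange in the frame of hook_seat between -0.03 and -0.016 m and linear speed of flange below 0.03 m/s and velocity of joint hook between -0.015 and 0.015 m/s and angle between the x axis of flange and the x axis of hook_seat, either way round below 0.3 rad), for 1 s.
At the end, for the whole second after the job is handed in: the flange rests at ease on both rods of the green cradle between its cheeks: centre within 8 mm along and 4 mm across of the cradle's middle and 44 to 51.5 mm above its underside, bore along the cradle to within 0.15 rad, at rest and released (x of flange in the frame of cradle_green between -0.008 and 0.008 m and y of flange in the frame of cradle_green between -0.004 and 0.004 m and z of flange in the frame of cradle_green between 0.044 and 0.0515 m and contact force between the fingers and flange below 0.05 N and angle between the x axis of flange and the x axis of cradle_green, either way round below 0.15 rad and contact force between flange and cradle_green above 1 N and linear speed of flange below 0.02 m/s); the robot touches nothing.
It fails at once if the hook is jerked or forced: it moves up or down faster than 0.15 m/s, or the flange presses on the scale with more than 16 N (contact force between flange and scale above 16 N or velocity of joint hook above 0.15 m/s or velocity of joint hook below -0.15 m/s).
It fails at once if the flange is let go out of balance: hanging on the hook and not held, it makes the hook spring up or down faster than 0.05 m/s (contact force between flange and scale above 0.3 N and contact force between the fingers and flange below 0.05 N and (velocity of joint hook above 0.05 m/s or velocity of joint hook below -0.05 m/s)).
It fails at once if the flange is slammed into the green cradle, over 40 N (contact force between flange and cradle_green above 40 N).
It fails at once if the flange falls to the bench (its centre lower than 40 mm) (height (world z) of flange below 0.04 m).
It fails at once if a bystander (gauge ring, washer or drift) is moved by more than 15 mm (distance of any of gauge_ring, washer_a, washer_b, drift from where it was at the start of the episode above 0.015 m).
It also fails if it takes over 72 s, if anything falls off the work surface, if the arm or the gripper's body presses on something with over 40 N, if the wrist force passes 120 N, or if a joint passes its speed limit or range.

## Working session

There is one attempt and no reset: what is moved stays moved. The work goes in short steps, Python scripts to look and compute and a tool call to move; the robot and the scene stay as the last step left them, time stands still between calls to the robot, and variables do not carry over. Pictures are saved under pics/ and viewed, at most 10 in all, crops included, and the job is handed in when it is done.

Besides the shell and the picture viewer there is one more tool, called as name(argument=value, ...) on one line, values as JSON. servo_tool: Moves the arm, as the interface text tells. Its arguments: {"type":"object","properties":{"motion":{"type":"array","items":{"type":"number"}}},"required":["motion"]}

```bash
mkdir -p pics; ls; python3 - <<'E'
from plant import telemetry, read_camera, get_calibration, env
import cv2,numpy as np
np.set_printoptions(precision=4,suppress=True)
s=telemetry.state();print({k:np.round(v,4) for k,v in s.items()})
for n in ["side","top","wrist"]:
    im=read_camera(n);np.save(f"pics/{n}0.npy",im);cv2.imwrite(f"pics/{n}0.png",im[:,:,::-1]);print(n,get_calibration(n))
a=np.load("pics/top0.npy");b=np.load("pics/side0.npy")
cv2.imwrite("pics/both0.png",cv2.resize(np.vstack([a,b])[:,:,::-1],None,fx=1,fy=1))
E
```

```text
pics
{'clock': np.float64(0.0), 'q': array([-1.3431,  0.1591,  1.5982,  0.    ,  1.3862, -0.2101]), 'dq': array([-0.001 ,  0.0008, -0.0012, -0.0014, -0.0013, -0.0004]), 'joint_efforts': array([ -0.0013, -39.6006, -33.1429,  -0.0004,   0.0084,  -0.    ]), 'position': array([ 0.2436, -0.5202,  0.2523]), 'tool_rot': array([-3.0648, -0.6818,  0.    ]), 'ft_force': array([-1.0202, -0.3995,  0.1667]), 'moment': array([-0.0412,  0.0006, -0.0132]), 'grip_force': np.float64(0.0), 'grip_width': np.float64(1.0)}
side {'fx': 389.2896095295789, 'fy': 389.2896095295789, 'cx': 279.1289777590138, 'cy': 211.65933619936465, 'extrinsics': array([[-0.8275, -0.5614,  0.0066,  0.4303],
       [-0.3552,  0.5145, -0.7805,  0.2855],
       [ 0.4348, -0.6482, -0.6252,  0.7592],
       [ 0.    ,  0.    ,  0.    ,  1.    ]])}
top {'fx': 516.3392419353568, 'fy': 516.3392419353568, 'cx': 272.4176129434903, 'cy': 213.49476534331666, 'extrinsics': array([[-0.0242, -0.9996,  0.0118,  0.0235],
       [-0.9953,  0.0229, -0.0943,  0.5373],
       [ 0.094 , -0.0141, -0.9955,  1.3255],
       [ 0.    ,  0.    ,  0.    ,  1.    ]])}
wrist {'fx': 306.50147922556, 'fy': 306.50147922556, 'cx': 279.15722422902996, 'cy': 203.38750721096625, 'tool_from_camera': array([[ 0.0001, -0.9476, -0.3194,  0.0828],
       [ 1.    ,  0.0005, -0.0011,  0.0006],
       [ 0.0012, -0.3194,  0.9476, -0.1207],
       [ 0.    ,  0.    ,  0.    ,  1.    ]])}
```

View pics/top0.png

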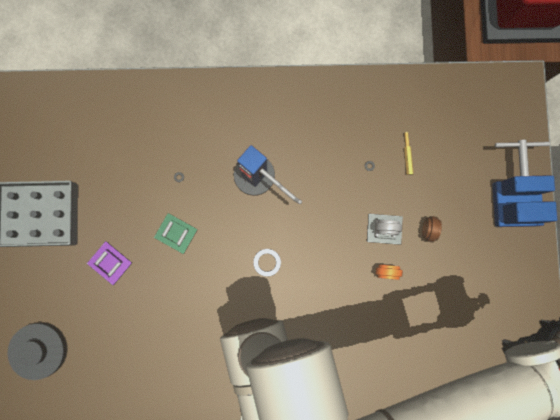

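View pics/side0.png

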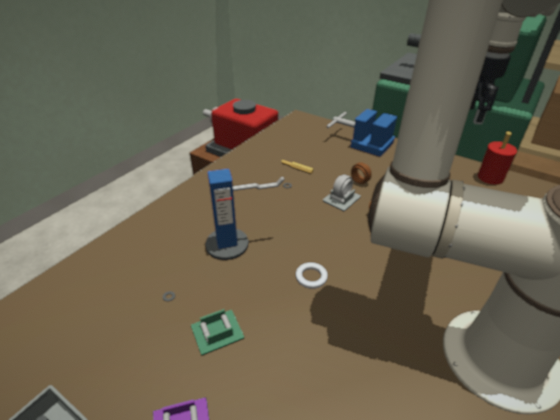

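The top view shows the grey cradle with the flange at (386,228), the brown and orange look-alikes at (431,229) and (389,271), the green cradle at (176,233) and the purple one at (110,263). The scale is at (252,165), with its hook tip at (298,201). In the side view the green cradle is at (217,330), the flange at (343,188) and the hook tip at (282,180).

```bash
cat > h.py <<'E'
from plant import telemetry, read_camera, get_calibration, env
import cv2,numpy as np
from scipy.spatial.transform import Rotation as R
np.set_printoptions(precision=4,suppress=True)
def cam(n,s=None):
    """K params and world pose (Rwc, origin) of camera n; wrist needs state s"""
    c=get_calibration(n)
    if n=="wrist":
        T=np.eye(4);T[:3,:3]=R.from_rotvec(s["tool_rot"]).as_matrix();T[:3,3]=s["position"]
        M=T@c["tool_from_camera"]
    else: M=np.linalg.inv(c["extrinsics"])
    return c,M
def ray(cm,u,v):
    c,M=cm
    d=M[:3,:3]@np.array([(u-c["cx"])/c["fx"],(v-c["cy"])/c["fy"],1]);return M[:3,3],d/np.linalg.norm(d)
def plane(cm,u,v,z):
    o,d=ray(cm,u,v);return o+d*(z-o[2])/d[2]
def tri(*rays):
    A=sum(np.eye(3)-np.outer(d,d) for o,d in rays);b=sum((np.eye(3)-np.outer(d,d))@o for o,d in rays)
    p=np.linalg.solve(A,b);return p,[np.linalg.norm(np.cross(d,p-o)) for o,d in rays]
def proj(cm,p):
    c,M=cm;q=np.linalg.inv(M)@np.append(p,1);return c["fx"]*q[0]/q[2]+c["cx"],c["fy"]*q[1]/q[2]+c["cy"]
def snap(n,tag):
    s=telemetry.state();im=read_camera(n);cv2.imwrite(f"pics/{tag}.png",im[:,:,::-1]);np.savez(f"pics/{tag}.npz",im=im,pos=s["position"],rot=s["tool_rot"]);return s,im
E
python3 - <<'E'
from h import *
t=cam("top");d=cam("side")
a=np.load("pics/top0.npy");b=np.load("pics/side0.npy")
for nm,(u,v,z) in dict(flange=(386,228,.05),greybase=(385,229,.008),green=(176,233,.008),foot=(254,175,.014),coltop=(252,159,.215),hooktip=(298,201,.18),ring=(267,263,.012),w_a=(369,166,0),w_b=(179,177,0),drift=(408,153,0),brown=(431,229,.034),orange=(389,271,.034)).items(): print(nm,plane(t,u,v,z))
print("tip",tri(ray(t,298,201),ray(d,282,180)))
print("green",tri(ray(t,176,233),ray(d,217,330)))
for n,im in(("top",a),("side",b)):
    h=cv2.cvtColor(im,cv2.COLOR_RGB2HSV)
    for col,lo,hi in(("green",(60,90,40),(85,255,255)),("blue",(105,120,60),(125,255,255))):
        m=cv2.inRange(h,lo,hi);cs,_=cv2.findContours(m,0,2)
        for c in cs:
            if cv2.contourArea(c)>300: print(n,col,cv2.minAreaRect(c))
im=np.vstack([cv2.resize(a[120:280,220:460],None,fx=3,fy=3,interpolation=cv2.INTER_CUBIC)]);cv2.imwrite("pics/c1.png",im[:,:,::-1])
E
```

```text
flange [ 0.4913 -0.2796  0.05  ]
greybase [ 0.4912 -0.2866  0.008 ]
green [0.4936 0.2657 0.008 ]
foot [0.6426 0.057  0.014 ]
coltop [0.645  0.0568 0.215 ]
hooktip [ 0.5509 -0.0471  0.18  ]
ring [0.4092 0.0279 0.012 ]
w_a [ 0.6626 -0.2529  0.    ]
w_b [0.644  0.2581 0.    ]
drift [ 0.6959 -0.3601  0.    ]
brown [ 0.4869 -0.4005  0.034 ]
orange [ 0.3811 -0.2861  0.034 ]
tip (array([ 0.5488, -0.0483,  0.18  ]), [np.float64(0.0023432811191412026), np.float64(0.002343281119141173)])
green (array([0.4936, 0.266 , 0.0059]), [np.float64(0.00015388069221974597), np.float64(0.00015388069221970155)])
top blue ((526.5, 208.5), (33.0, 59.0), 90.0)
top blue ((534.0517578125, 183.87930297851562), (15.972390174865723, 39.578643798828125), 86.633544921875)
top blue ((251.59014892578125, 159.49179077148438), (20.229827880859375, 20.229827880859375), 39.80556869506836)
side green ((216.05174255371094, 330.37933349609375), (33.053768157958984, 44.00979232788086), 68.19859313964844)
side green ((387.70550537109375, 106.277099609375), (29.891754150390625, 52.39155578613281), 13.626995086669922)
side green ((511.0, 89.4999771118164), (57.68412399291992, 160.3072509765625), 24.443954467773438)
side blue ((223.34619140625, 208.2692413330078), (76.52942657470703, 21.20993995666504), 82.87498474121094)
side blue ((373.483154296875, 131.86399841308594), (40.87162399291992, 41.533302307128906), 14.743562698364258)
```

View pics/c1.png

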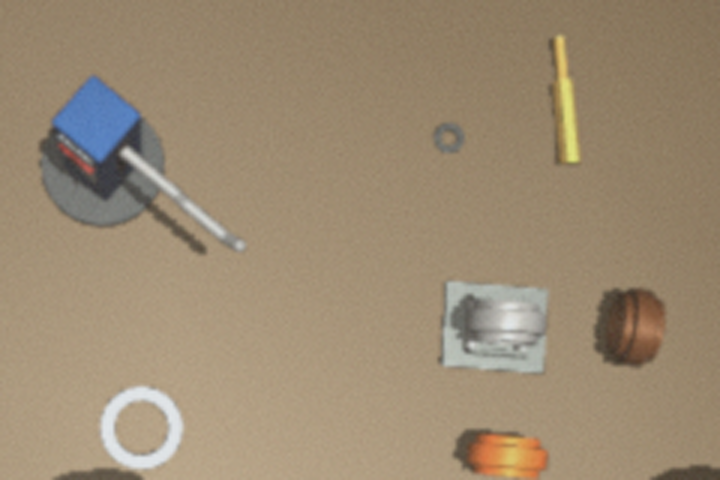

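The crop confirms the picture: the grey cradle's bore axis runs roughly along world x, and the hook bar points from the column toward the robot, down and to the right in the image. I'll survey with the wrist camera at two yaws, starting over the flange.

servo_tool(motion=[0.0854,0.0325,-0.0113,-0.0048,0,0.0854,0.0325,-0.0113,-0.0048,0,0.0854,0.0325,-0.0113,-0.0048,0,0.0854,0.0325,-0.0113,-0.0048,0,0.0854,0.0325,-0.0113,-0.0048,0])

```text
clock: 0.57
position: [0.3678, -0.3993, 0.2772]
tool_rot: [-3.066, -0.681, 0.0]
ft_force: [-0.9, -0.9, 0.6]
grip_width: 1.0
grip_force: 0.0
```

servo_tool(motion=[0.0854,0.0325,-0.0113,-0.0048,0,0.0854,0.0325,-0.0113,-0.0048,0,0.0854,0.0325,-0.0113,-0.0048,0,0.0854,0.0325,-0.0113,-0.0048,0,0.0854,0.0325,-0.0113,-0.0048,0])

```text
clock: 0.98
position: [0.4911, -0.2791, 0.3012]
tool_rot: [-3.066, -0.682, 0.0]
ft_force: [0.3, -1.0, 0.6]
grip_width: 0.998
grip_force: 0.0
```

servo_tool(motion=[0.0854,0,0,0,0,0.0854,0,0,0,0])

```text
clock: 1.15
position: [0.4911, -0.2794, 0.3013]
tool_rot: [3.065, 0.687, -0.0]
ft_force: [-0.2, -0.1, -0.2]
grip_width: 1.0
grip_force: 0.0
```

```bash
cat >> h.py <<'E'
def yaw(s): x=R.from_rotvec(s["tool_rot"]).as_matrix()[:,0]; return np.arctan2(x[1],x[0])
def delta(s,p):
    """tool-axis shift from state to world point p"""
    return R.from_rotvec(s["tool_rot"]).as_matrix().T@(np.array(p)-s["position"])
E
python3 - <<'E'
from h import *
s,im=snap("wrist","wf1");print(s["clock"],s["position"],yaw(s),s["q"],s["ft_force"])
print(delta(s,[.575,-.02,.30]))
E
```

```text
1.15 [ 0.4911 -0.2794  0.3013] 0.44107823674818153 [-0.731   0.1037  1.5625 -0.0002  1.4753  0.3987] [-0.2329 -0.1253 -0.2493]
[ 0.1866 -0.1987  0.0012]
```

servo_tool(motion=[0.0854,0.0233,-0.0248,0,0,0.0854,0.0233,-0.0248,0,0,0.0854,0.0233,-0.0248,0,0,0.0854,0.0233,-0.0248,0,0,0.0854,0.0233,-0.0248,0,0])

```text
clock: 1.62
position: [0.5426, -0.119, 0.3008]
tool_rot: [-3.067, -0.678, 0.001]
ft_force: [-0.3, -0.6, 0.7]
grip_width: 1.001
grip_force: 0.0
```

servo_tool(motion=[0.0854,0.0233,-0.0248,0,0,0.0854,0.0233,-0.0248,0,0,0.0854,0.0233,-0.0248,0,0,0.0854,0,0,0,0,0.0854,0,0,0,0])

```text
clock: 2.03
position: [0.5746, -0.0219, 0.3007]
tool_rot: [-3.066, -0.684, 0.002]
ft_force: [0.2, -0.9, 0.6]
grip_width: 1.004
grip_force: 0.0
```

```bash
python3 - <<'E'
from h import *
s,im=snap("wrist","wh1");print(s["clock"],s["position"],yaw(s),s["q"],s["ft_force"])
print(delta(s,[.494,.266,.30]))
E
```

```text
2.0333 [ 0.5746 -0.0219  0.3007] 0.4389444885558721 [-0.2478  0.1311  1.5338 -0.0005  1.4777  0.8841] [ 0.1732 -0.9224  0.6094]
[ 0.0494 -0.2949  0.0007]
```

servo_tool(motion=[0.0854,0.006,-0.0366,0,0,0.0854,0.006,-0.0366,0,0,0.0854,0.006,-0.0366,0,0,0.0854,0.006,-0.0366,0,0,0.0854,0.006,-0.0366,0,0])

```text
clock: 2.5
position: [0.5241, 0.1557, 0.3012]
tool_rot: [3.067, 0.676, -0.0]
ft_force: [0.1, 0.2, -0.5]
grip_width: 0.997
grip_force: 0.0
```

servo_tool(motion=[0.0854,0.006,-0.0366,0,0,0.0854,0.006,-0.0366,0,0,0.0854,0.006,-0.0366,0,0,0.0854,0,0,0,0,0.0854,0,0,0,0])

```text
clock: 2.92
position: [0.4942, 0.2631, 0.3011]
tool_rot: [3.066, 0.683, -0.0]
ft_force: [-0.1, -0.7, 0.2]
grip_width: 1.003
grip_force: 0.0
```

```bash
python3 - <<'E'
from h import *
s,im=snap("wrist","wg1");print(s["clock"],s["position"],yaw(s),s["q"],s["ft_force"])
a=[cv2.imread(f"pics/{n}.png") for n in("wf1","wh1","wg1")]
cv2.imwrite("pics/m1.png",np.vstack([np.hstack([a[0][60:360,100:500],a[1][60:360,100:500]]),np.hstack([a[2][60:360,100:500],a[2][60:360,100:500]*0])]))
E
```

```text
2.9167 [0.4942 0.2631 0.3011] 0.43849814061316567 [ 0.2738  0.0908  1.5767 -0.0007  1.4744  1.4062] [-0.1223 -0.724   0.1882]
```

View pics/m1.png

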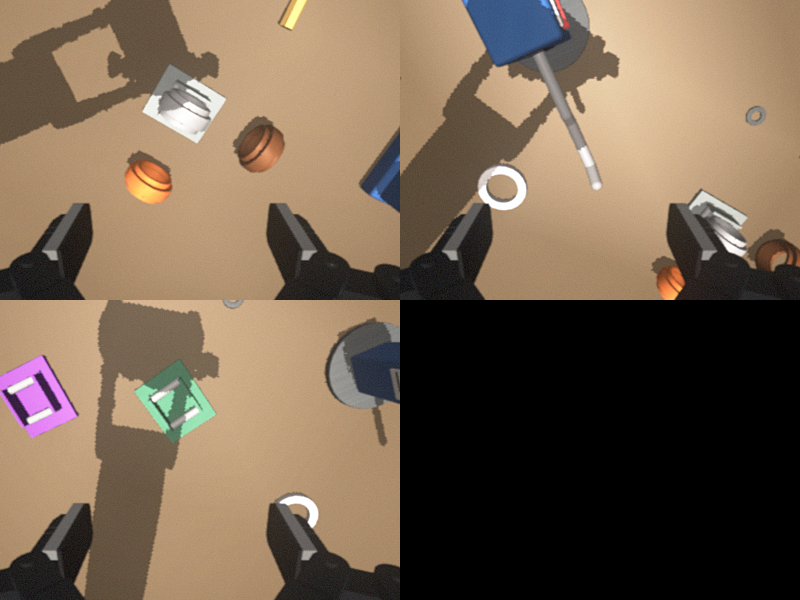

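Wrist views, in crop coordinates:
- **Flange:** it sits in the grey cradle at (183,102) of the first tile.
- **Hook:** its bar runs from (540,55) to the tip at (597,185), with the bright saddle section between.
- **Green cradle:** it is at (175,400), with both rods visible.

Next I'll turn the tool about 157° for a second viewpoint.

servo_tool(motion=[0.0854,0,0,0,-0.125,0.0854,0,0,0,-0.125,0.0854,0,0,0,-0.125,0.0854,0,0,0,-0.125,0.0854,0,0,0,-0.125])

```text
clock: 3.38
position: [0.4953, 0.2609, 0.3012]
tool_rot: [2.706, 1.595, -0.001]
ft_force: [-0.3, 0.6, 0.2]
grip_width: 1.002
grip_force: 0.0
```

servo_tool(motion=[0.0854,0,0,0,-0.125,0.0854,0,0,0,-0.125,0.0854,0,0,0,-0.125,0.0854,0,0,0,-0.125,0.0854,0,0,0,-0.125])

```text
clock: 3.8
position: [0.4953, 0.2608, 0.3012]
tool_rot: [2.085, 2.35, -0.001]
ft_force: [0.1, -1.2, -0.4]
grip_width: 1.003
grip_force: 0.0
```

servo_tool(motion=[0.0854,0,0,0,-0.125,0.0854,0,0,0,-0.125,0.0854,0,0,0,-0.125,0.0854,0,0,0,-0.125,0.0854,0,0,0,-0.125])

```text
clock: 4.22
position: [0.4953, 0.2609, 0.3012]
tool_rot: [1.262, 2.877, -0.001]
ft_force: [0.1, -0.8, 0.4]
grip_width: 0.999
grip_force: 0.0
```

servo_tool(motion=[0.0854,0,0,0,-0.125,0.0854,0,0,0,-0.125,0.0854,0,0,0,-0.125,0.0854,0,0,0,-0.125,0.0854,0,0,0,-0.125])

```text
clock: 4.63
position: [0.4953, 0.2609, 0.3012]
tool_rot: [0.316, 3.126, -0.001]
ft_force: [0.6, -0.4, 0.6]
grip_width: 1.003
grip_force: 0.0
```

servo_tool(motion=[0.0854,0,0,0,-0.125,0.0854,0,0,0,-0.125,0.0854,0,0,0,0,0.0854,0,0,0,0])

```text
clock: 4.97
position: [0.495, 0.2617, 0.3012]
tool_rot: [0.062, -3.141, 0.001]
ft_force: [0.9, -1.1, -0.1]
grip_width: 0.999
grip_force: 0.0
```

```bash
python3 - <<'E'
from h import *
s,im=snap("wrist","wg2");print(s["clock"],s["position"],yaw(s),s["q"],s["ft_force"])
print(delta(s,[.575,-.02,.30]))
a=np.load("pics/wg1.npz")
for n in ("wg1","wg2"):
    a=np.load(f"pics/{n}.npz");c=cam("wrist",dict(position=a["pos"],tool_rot=a["rot"]))
    m=cv2.inRange(cv2.cvtColor(a["im"],cv2.COLOR_RGB2HSV),(60,50,20),(90,255,255))
    m=cv2.morphologyEx(m,cv2.MORPH_CLOSE,np.ones((9,9)))
    cs,_=cv2.findContours(m,0,2);k=max(cs,key=cv2.contourArea);r=cv2.minAreaRect(k);print(n,cv2.contourArea(k),r)
    q=cv2.approxPolyDP(cv2.convexHull(k),5,True)[:,0];print(q.tolist())
    for u,v in q: print(plane(c,u,v,.008))
E
```

```text
4.9667 [0.495  0.2617 0.3012] -3.1018530255846923 [ 0.2707  0.0907  1.5766 -0.0004  1.4745 -1.3398] [ 0.9476 -1.0518 -0.1259]
[-0.0687 -0.2846  0.0013]
wg1 3408.0 ((275.25506591796875, 161.72149658203125), (65.86624908447266, 54.970458984375), 55.00798034667969)
[[279, 120], [315, 173], [272, 202], [235, 150]]
[0.5455 0.2871 0.008 ]
[0.5026 0.2121 0.008 ]
[0.4391 0.2482 0.008 ]
[0.485  0.3241 0.008 ]
wg2 3520.0 ((57.484588623046875, 368.7223815917969), (71.40977478027344, 141.95327758789062), 27.16498374938965)
[[118, 320], [79, 405], [64, 419], [0, 419], [9, 385], [46, 335]]
[0.7648 0.0086 0.008 ]
[ 0.9575 -0.087   0.008 ]
[ 0.9943 -0.121   0.008 ]
[ 0.9989 -0.2405  0.008 ]
[ 0.9135 -0.2033  0.008 ]
[ 0.7999 -0.1151  0.008 ]
```

servo_tool(motion=[0.0854,-0.0086,-0.0356,0,0,0.0854,-0.0086,-0.0356,0,0,0.0854,-0.0086,-0.0356,0,0,0.0854,-0.0086,-0.0356,0,0,0.0854,-0.0086,-0.0356,0,0])

```text
clock: 5.43
position: [0.5456, 0.0854, 0.3014]
tool_rot: [-0.067, 3.141, -0.0]
ft_force: [1.1, 0.2, 0.6]
grip_width: 1.002
grip_force: 0.0
```

servo_tool(motion=[0.0854,-0.0086,-0.0356,0,0,0.0854,-0.0086,-0.0356,0,0,0.0854,-0.0086,-0.0356,0,0,0.0854,0,0,0,0,0.0854,0,0,0,0])

```text
clock: 5.85
position: [0.5762, -0.0201, 0.301]
tool_rot: [0.063, -3.14, -0.0]
ft_force: [-0.1, 0.2, -0.4]
grip_width: 1.001
grip_force: 0.0
```

```bash
python3 - <<'E'
from h import *
s,im=snap("wrist","wh2");print(s["clock"],s["position"],yaw(s))
E
```

```text
5.85 [ 0.5762 -0.0201  0.301 ] -3.101770899566525
```

servo_tool(motion=[0.0854,0.0118,-0.0321,0,0,0.0854,0.0118,-0.0321,0,0,0.0854,0.0118,-0.0321,0,0,0.0854,0.0118,-0.0321,0,0,0.0854,0.0118,-0.0321,0,0])

```text
clock: 6.32
position: [0.5241, -0.1805, 0.3015]
tool_rot: [-0.074, 3.14, 0.0]
ft_force: [0.6, -0.9, -0.5]
grip_width: 0.999
grip_force: 0.0
```

servo_tool(motion=[0.0854,0.0118,-0.0321,0,0,0.0854,0.0118,-0.0321,0,0,0.0854,0.0118,-0.0321,0,0,0.0854,0,0,0,0,0.0854,0,0,0,0])

```text
clock: 6.73
position: [0.4934, -0.2787, 0.3012]
tool_rot: [-0.069, 3.141, 0.001]
ft_force: [0.0, -0.1, 0.0]
grip_width: 0.998
grip_force: 0.0
```

```bash
python3 - <<'E'
from h import *
s,im=snap("wrist","wf2");print(s["clock"],s["position"],yaw(s))
a=[cv2.imread(f"pics/{n}.png") for n in("wf2","wh2","wg2")]
cv2.imwrite("pics/m2.png",np.vstack([np.hstack([a[0][60:360,100:500],a[1][60:360,100:500]]),np.hstack([a[2][60:360,100:500],a[2][60:360,100:500]*0])]))
E
```

```text
6.7333 [ 0.4934 -0.2787  0.3012] -3.0979013499737724
```

View pics/m2.png

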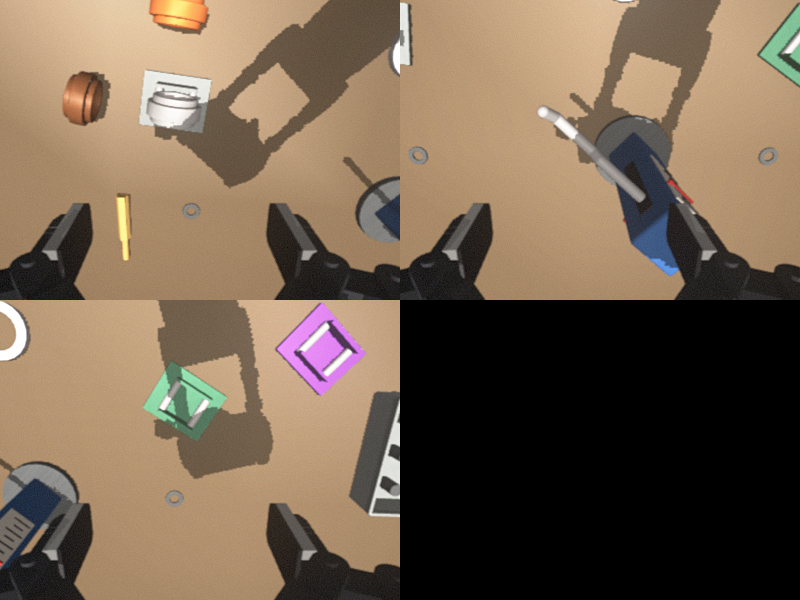

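Second views, in crop coordinates:
- **Flange:** at (175,103) of the first tile.
- **Hook:** its tip is at (543,111), with the arm running to the column at (640,198).
- **Green cradle:** at (185,402), clear of fingers.

Now I'll measure from both views.

```bash
python3 - <<'E'
from h import *
def load(n):
    a=np.load(f"pics/{n}.npz");return a["im"],cam("wrist",dict(position=a["pos"],tool_rot=a["rot"]))
def near(m,u,v):
    cs,_=cv2.findContours(m,0,1);return min([k for k in cs if cv2.contourArea(k)>150],key=lambda k:-cv2.pointPolygonTest(k,(float(u),float(v)),True))
def corners(k):
    h=cv2.convexHull(k);e=2
    while True:
        q=cv2.approxPolyDP(h,e,True)[:,0]
        if len(q)<=4: return q
        e+=.5
def sortw(c,q,z): # order corners by world angle
    P=np.array([plane(c,u,v,z) for u,v in q]);d=P-P.mean(0);o=np.argsort(np.arctan2(d[:,1],d[:,0]));return q[o],P[o]
print("GREEN & GREY corner triangulation")
for tag,names,pts,f in (("green",("wg1","wg2"),((275,160),(285,162)),lambda h:cv2.inRange(h,(60,50,20),(90,255,255))),
                  ("grey",("wf1","wf2"),((283,162),(275,163)),lambda h:cv2.inRange(h,(0,0,60),(180,60,255)))):
    Q=[];C=[]
    for n,p in zip(names,pts):
        im,c=load(n);m=f(cv2.cvtColor(im,cv2.COLOR_RGB2HSV));m=cv2.morphologyEx(m,cv2.MORPH_CLOSE,np.ones((7,7)))
        k=near(m,*p);q,P=sortw(c,corners(k),.008);Q.append(q);C.append(c);print(n,cv2.contourArea(k),"centre",P.mean(0)[:2],q.tolist())
        e=[P[(i+1)%4]-P[i] for i in range(4)];print("  len",[np.linalg.norm(x) for x in e],"yaw",[np.degrees(np.arctan2(x[1],x[0])) for x in e])
    if len(Q[0])==len(Q[1])==4: print("  tri",*[tri(ray(C[0],*a),ray(C[1],*b))[0] for a,b in zip(*Q)])
print("HOOK")
L=[]
for n,roi in (("wh1",(235,110,310,260)),("wh2",(235,160,345,262))):
    im,c=load(n);h=cv2.cvtColor(im,cv2.COLOR_RGB2HSV);x0,y0,x1,y1=roi
    m=np.zeros(h.shape[:2],np.uint8);m[y0:y1,x0:x1]=cv2.inRange(h,(0,0,70),(180,55,255))[y0:y1,x0:x1]
    k=near(cv2.morphologyEx(m,cv2.MORPH_OPEN,np.ones((3,3))),*((275,190) if n=="wh1" else (265,190)))
    print(n,cv2.contourArea(k),cv2.minAreaRect(k),cv2.boundingRect(k))
    cv2.imwrite(f"pics/mask_{n}.png",cv2.drawContours(im[:,:,::-1].copy(),[k],-1,(0,0,255),1))
a=cv2.imread("pics/mask_wh1.png")[40:280,190:390];b=cv2.imread("pics/mask_wh2.png")[100:340,210:410]
cv2.imwrite("pics/hk.png",cv2.resize(np.hstack([a,b]),None,fx=2,fy=2,interpolation=2))
E
```

```text
GREEN & GREY corner triangulation
wg1 3408.0 centre [0.493  0.2679] [[272, 202], [315, 173], [279, 120], [235, 150]]
  len [np.float64(0.07302213098162126), np.float64(0.08638915820269026), np.float64(0.07091652051835942), np.float64(0.08872679001903447)] yaw [np.float64(-29.62470101220155), np.float64(60.212807790641826), np.float64(148.51201087162025), np.float64(-121.16701967999133)]
wg2 3400.5 centre [0.4931 0.2688] [[271, 121], [243, 167], [297, 199], [326, 157]]
  len [np.float64(0.07235637370434612), np.float64(0.08793973427669914), np.float64(0.07102050864851553), np.float64(0.08798571995143502)] yaw [np.float64(-30.237900104822565), np.float64(60.65829966816918), np.float64(149.71632954113724), np.float64(-120.21212741969325)]
  tri [0.4399 0.2487 0.0107] [0.5025 0.2122 0.0081] [0.5453 0.288  0.0096] [0.4846 0.3246 0.0067]
wf1 3589.0 centre [ 0.4914 -0.2863] [[298, 202], [326, 159], [268, 124], [242, 171]]
  len [np.float64(0.0718075185349329), np.float64(0.09093815883785904), np.float64(0.07264703132248775), np.float64(0.09005392977354326)] yaw [np.float64(-5.609726323365079), np.float64(84.73948346886836), np.float64(175.09477949300694), np.float64(-94.72641852364089)]
wf2 3593.0 centre [ 0.4917 -0.2851] [[245, 129], [239, 183], [302, 192], [311, 139]]
  len [np.float64(0.07426484945130553), np.float64(0.08913447109811107), np.float64(0.07428593270195855), np.float64(0.08836105648823048)] yaw [np.float64(-6.000481317309757), np.float64(84.03236291162897), np.float64(174.5960631263068), np.float64(-95.95628944151454)]
  tri [ 0.4507 -0.3269  0.0055] [ 0.5234 -0.3334  0.0112] [ 0.532  -0.2446  0.0122] [ 0.4593 -0.2378  0.0088]
HOOK
wh1 2114.0 ((267.1337890625, 180.28277587890625), (145.13143920898438, 48.47701644897461), 81.38435363769531) (235, 110, 67, 140)
wh2 2701.5 ((290.5526123046875, 213.50559997558594), (115.70878601074219, 84.84040832519531), 6.072457313537598) (237, 166, 108, 96)
```

View pics/hk.png

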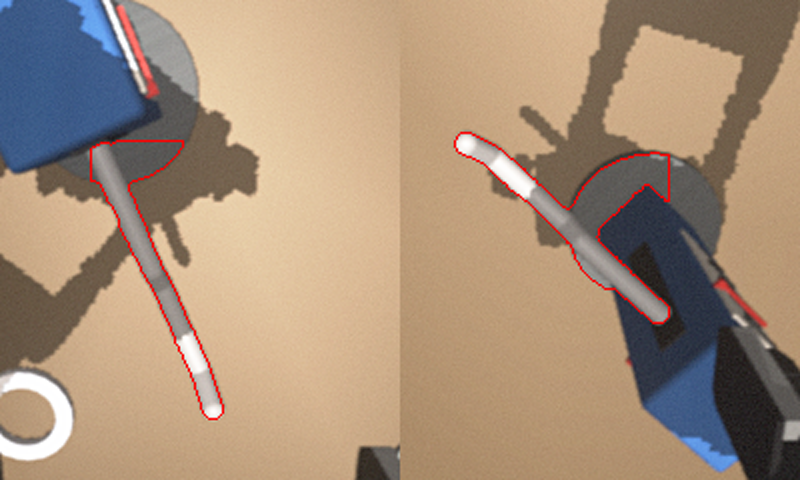

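The hook contour is clean: in crop pixels the tip ball is at (213,409) in view 1 and (465,143) in view 2. The bends are at about (202,375) and (158,284) in view 1, and (493,160) and (568,225) in view 2. The arm leaves the column at about (100,150) and (660,315).

```bash
python3 - <<'E'
from h import *
def load(n):
    a=np.load(f"pics/{n}.npz");return a["im"],cam("wrist",dict(position=a["pos"],tool_rot=a["rot"]))
i1,c1=load("wh1");i2,c2=load("wh2");t=cam("top");d=cam("side")
def p(a,b): return tri(ray(c1,190+a[0]/2,40+a[1]/2),ray(c2,210+(b[0]-400)/2,100+b[1]/2))
for nm,a,b in (("tip",(213,409),(465,143)),("tipbend",(202,375),(493,160)),("colbend",(158,284),(568,225)),("col",(100,150),(660,315))): print(nm,*p(a,b))
# saddle line: medial pixels between bends, each view; intersect viewing planes
def med(im,pa,pb):
    h=cv2.cvtColor(im,cv2.COLOR_RGB2HSV);m=cv2.inRange(h,(0,0,70),(180,55,255));pa,pb=map(np.array,(pa,pb));u=(pb-pa)/np.linalg.norm(pb-pa);nn=np.array([-u[1],u[0]]);o=[]
    for s in np.linspace(.15,.85,15):
        q=pa+(pb-pa)*s;w=[r for r in np.arange(-10,10,.25) if m[tuple(np.round(q+nn*r).astype(int)[::-1])]];o.append(q+nn*np.mean(w))
    return np.array(o)
N=[]
for im,c,a,b in ((i1,c1,(291,227.5),(269,182)),(i2,c2,(256.5,180),(294,212.5))):
    M=med(im,a,b);vx,vy,x,y=cv2.fitLine(M.astype(np.float32),2,0,.01,.01).ravel()
    n=np.cross(ray(c,x-20*vx,y-20*vy)[1],ray(c,x+20*vx,y+20*vy)[1]);N.append((n/np.linalg.norm(n),c[1][:3,3]))
D=np.cross(N[0][0],N[1][0]);D/=np.linalg.norm(D)
A=np.array([N[0][0],N[1][0],D]);P=np.linalg.solve(A,[N[0][0]@N[0][1],N[1][0]@N[1][1],D@np.array([.567,-.02,.168])])
print("saddle line",P,"dir",D,"yaw",np.degrees(np.arctan2(D[1],D[0])))
# foot and column from top view
print("top column",plane(t,251.59,159.49,.215))
E
```

```text
tip [ 0.549  -0.0501  0.1851] [np.float64(2.6140154257190863e-05), np.float64(2.6140154257224748e-05)]
tipbend [ 0.5578 -0.0402  0.1766] [np.float64(0.00066756392182654), np.float64(0.0006675639218264585)]
colbend [ 0.5861 -0.007   0.1734] [np.float64(2.0746531196884152e-05), np.float64(2.0746531196886812e-05)]
col [0.6257 0.0358 0.1778] [np.float64(0.0004242597584918039), np.float64(0.00042425975849179175)]
saddle line [ 0.5718 -0.024   0.1709] dir [ 0.6678  0.7398 -0.0813] yaw 47.92786109445888
top column [0.6439 0.0577 0.215 ]
```

servo_tool(motion=[0.0854,0,0,0.01,0.07,0.0854,0,0,0.03,0.07,0.0854,0,0,0.04,0,0.0854,0,0,0.04,0,0.0854,0,0,0.03,0])

```text
clock: 7.2
position: [0.4935, -0.2754, 0.1483]
tool_rot: [-0.144, -3.136, -0.003]
ft_force: [-0.3, -0.9, 0.1]
grip_width: 1.002
grip_force: 0.0
```

```bash
cat >> h.py <<'E'
def force(n):
    F=[];J=[]
    for _ in range(n):
        read_camera("top");s=telemetry.state();F.append(s["ft_force"]);J.append(s["joint_efforts"])
    print("F",np.mean(F,0),"sd",np.std(F,0),"J",np.mean(J,0)[1:5],"sd",np.std(J,0)[1:5]);return np.mean(F,0)
E
python3 - <<'E'
from h import *
s,im=snap("wrist","wf3");force(14);s=telemetry.state();print(s["clock"],s["position"],np.degrees(yaw(s)),delta(s,[.4915,-.2857,.047]))
c=cam("wrist",s);print([proj(c,[.4915,-.2857,z]) for z in(.008,.081)])
cv2.imwrite("pics/wf3c.png",im[60:360,130:430,::-1])
E
```

```text
F [-0.1975 -0.0553  0.1818] sd [0.5352 0.6035 0.4926] J [-39.5959 -30.2169   0.0021  -0.0412] sd [1.1088 1.0683 0.0077 0.1846]
7.95 [ 0.4937 -0.2787  0.1515] 174.6149662675219 [ 0.0016 -0.0071  0.1046]
[(np.float64(271.22963246336957), np.float64(193.77158294522377)), (np.float64(268.73230889218826), np.float64(225.2519775502343))]
```

View pics/wf3c.png

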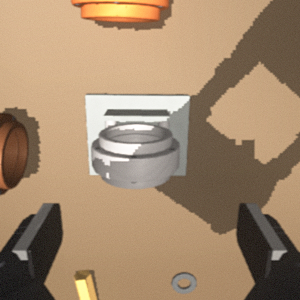

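The wrist view shows the flange seated in the grey cradle at crop (136,160), centred between the fingers apart from the correction I've computed. Descending and closing now.

servo_tool(motion=[0.0854,0.0008,-0.0035,0.015,0,0.0854,0.0008,-0.0036,0.03,0,0.0854,0,0,0.03,0,0.0854,0,0,0.02,0,0.0854,0,0,0.0095,0])

```text
clock: 8.37
position: [0.4895, -0.284, 0.0434]
tool_rot: [-0.148, -3.134, -0.006]
ft_force: [-0.5, -0.3, -0.7]
grip_width: 1.0
grip_force: 0.0
```

servo_tool(motion=[0.0854,0,0,0,0,0.076,0,0,0,0,0.06,0,0,0,0,0.04,0,0,0,0,0.04,0,0,0,0])

```text
clock: 8.78
position: [0.4926, -0.2859, 0.0492]
tool_rot: [0.147, 3.136, -0.002]
ft_force: [-0.6, 4.2, 5.9]
grip_width: 0.782
grip_force: 66.2
```

servo_tool(motion=[0.04,0,0,0,0,0.04,0,0,0,0,0.04,0,0,0,0])

```text
clock: 9.03
position: [0.4926, -0.2859, 0.0492]
tool_rot: [0.147, 3.136, -0.002]
ft_force: [-1.1, 3.8, 6.4]
grip_width: 0.782
grip_force: 66.2
```

servo_tool(motion=[0.04,0,0,-0.005,0,0.04,0,0,-0.015,0,0.04,0,0,-0.03,0,0.04,0,0,-0.04,0,0.04,0,0,-0.041,0])

```text
clock: 9.45
position: [0.4902, -0.2846, 0.178]
tool_rot: [-0.147, -3.135, -0.003]
ft_force: [0.4, -1.1, -4.4]
grip_width: 0.783
grip_force: 70.0
```

servo_tool(motion=[0.04,0,0,0,0,0.04,0,0,0,0,0.04,0,0,0,0])

```text
clock: 9.7
position: [0.4907, -0.285, 0.1769]
tool_rot: [-0.147, -3.137, -0.001]
ft_force: [-1.1, 0.9, -6.2]
grip_width: 0.782
grip_force: 69.9
```

```bash
python3 - <<'E'
from h import *
s,im=snap("wrist","wc");force(12);s=telemetry.state();print(s["clock"],s["position"],np.degrees(yaw(s)),s["q"],s["grip_width"])
cv2.imwrite("pics/wcc.png",cv2.resize(im[180:400,150:410,::-1],None,fx=2.5,fy=2.5,interpolation=2))
c=get_calibration("wrist");T=np.linalg.inv(c["tool_from_camera"])
for p in ((.009,0,-.031),(-.009,0,-.031),(.017,0,-.025),(.017,0,-.02),(-.017,0,-.025),(0,.034,.003),(0,-.034,.003)):
    q=T@np.append(p,1);u,v=c["fx"]*q[0]/q[2]+c["cx"],c["fy"]*q[1]/q[2]+c["cy"];print(p,"crop",(u-150)*2.5,(v-180)*2.5)
E
```

```text
F [ 0.1518  0.0774 -5.7212] sd [0.3765 0.2995 0.5636] J [-43.0571 -34.0297   0.0005   0.0079] sd [0.4248 0.3177 0.0007 0.0142]
10.35 [ 0.4914 -0.2856  0.1778] 174.62316394629252 [-0.7389  0.2097  1.6926  0.      1.2393 -2.2159] 0.7809317930476255
(0.009, 0, -0.031) crop 324.814832339374 343.33601600640435
(-0.009, 0, -0.031) crop 324.706651303283 443.3786589436315
(0.017, 0, -0.025) crop 324.70258327506474 270.07699380049814
(0.017, 0, -0.02) crop 324.5780781844916 250.88858391146374
(-0.017, 0, -0.025) crop 324.5220063841549 452.8368717088861
(0, 0.034, 0.003) crop 505.57588656542833 260.83397323267235
(0, -0.034, 0.003) crop 142.41736799881068 261.12480638528825
```

View pics/wcc.png

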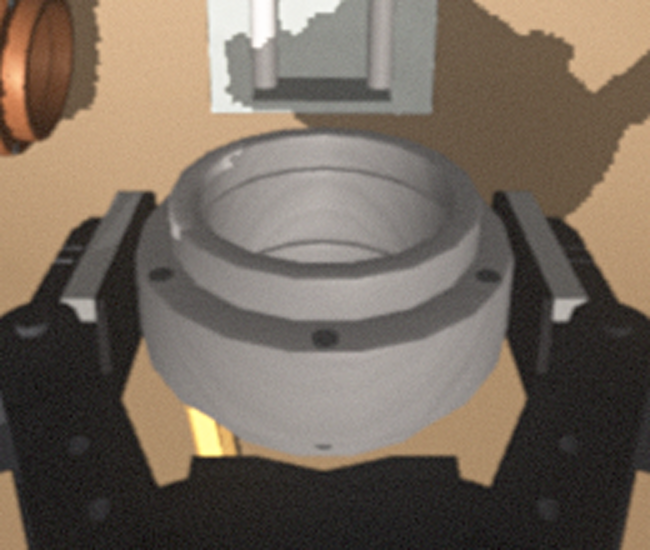

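The flange is held square and centred between the pads. The near rim edge is at crop (325,352) and the far edge at (325,452), so its centre sits about 1.5 mm toward tool −x. The weight is about 5.9 N. I'll turn to the hook's yaw here, then translate.

servo_tool(motion=[0.04,0,0,0,-0.1,0.04,0,0,0,-0.12,0.04,0,0,0,-0.12,0.04,0,0,0,-0.12,0.04,0,0,0,-0.12])

```text
clock: 10.77
position: [0.4914, -0.2855, 0.1779]
tool_rot: [-0.765, 3.047, -0.0]
ft_force: [0.2, 0.9, -5.9]
grip_width: 0.775
grip_force: 70.0
```

servo_tool(motion=[0.04,0,0,0,-0.12,0.04,0,0,0,-0.12,0.04,0,0,0,-0.11,0.04,0,0,0,0,0.04,0,0,0,0])

```text
clock: 11.18
position: [0.5128, -0.2576, 0.1762]
tool_rot: [1.188, -2.866, 0.035]
ft_force: [0.2, -0.8, -4.8]
grip_width: 0.779
grip_force: 69.9
```

```bash
python3 - <<'E'
from h import *
s=telemetry.state();print(s["clock"],s["position"],np.degrees(yaw(s)),s["q"],delta(s,[.5165,-.0845,.1775]))
E
```

```text
11.1833 [ 0.5128 -0.2576  0.1762] -134.99469047071105 [-0.6535  0.2314  1.6709 -0.0473  1.2393 -2.9945] [-0.1248  0.1198 -0.0076]
```

servo_tool(motion=[0.04,-0.0166,0.0116,0,0,0.04,-0.0166,0.0116,0,0,0.04,-0.0166,0.0116,0,0,0.04,-0.0166,0.0116,0,0,0.04,-0.0166,0.0116,0,0])

```text
clock: 11.6
position: [0.53, -0.159, 0.1724]
tool_rot: [1.183, -2.869, 0.036]
ft_force: [-0.2, 1.0, -5.2]
grip_width: 0.78
grip_force: 69.9
```

```bash
python3 - <<'E'
from h import *
s=telemetry.state();print(s["clock"],s["position"],np.degrees(yaw(s)),s["q"],delta(s,[.5165,-.0845,.1775]),R.from_rotvec(s["tool_rot"]).as_matrix()[:,2])
E
```

```text
11.6 [ 0.53   -0.159   0.1724] -135.19712167021342 [-0.4866  0.1898  1.7278 -0.0471  1.2312 -2.8237] [-0.0427  0.0623 -0.0074] [-0.0268 -0.0361 -0.999 ]
```

The turn ran into the last joint's limit and left the tool tilted 2.6° about the jaw axis. The flange would then not hang level, so I'll undo the tilt by turning to the opposite limit, well away from the hook.

servo_tool(motion=[0.04,0.025,-0.0175,0,0,0.04,0.025,-0.0175,0,0,0.04,0,0,0,0.12,0.04,0,0,0,0.12,0.04,0,0,0,0.12])

```text
clock: 12.02
position: [0.519, -0.2204, 0.1749]
tool_rot: [0.641, -3.041, 0.046]
ft_force: [-0.2, -0.3, -5.7]
grip_width: 0.778
grip_force: 70.0
```

servo_tool(motion=[0.04,0,0,0,0.124,0.04,0,0,0,0.124,0.04,0,0,0,0.124,0.04,0,0,0,0.124,0.04,0,0,0,0.124])

```text
clock: 12.43
position: [0.519, -0.2199, 0.1748]
tool_rot: [-0.317, -3.102, 0.06]
ft_force: [0.8, 0.7, -5.5]
grip_width: 0.784
grip_force: 70.0
```

servo_tool(motion=[0.04,0,0,0,0.124,0.04,0,0,0,0.124,0.04,0,0,0,0.124,0.04,0,0,0,0.124,0.04,0,0,0,0.124])

```text
clock: 12.85
position: [0.5191, -0.2199, 0.1748]
tool_rot: [-1.253, -2.869, 0.068]
ft_force: [-0.0, -0.7, -6.0]
grip_width: 0.777
grip_force: 70.0
```

servo_tool(motion=[0.04,0,0,0,0.124,0.04,0,0,0,0.124,0.04,0,0,0,0.124,0.04,0,0,0,0.124,0.04,0,0,0,0.124])

```text
clock: 13.27
position: [0.5191, -0.2199, 0.1748]
tool_rot: [2.073, 2.355, -0.07]
ft_force: [-0.3, 0.1, -5.4]
grip_width: 0.776
grip_force: 70.0
```

servo_tool(motion=[0.04,0,0,0,0.124,0.04,0,0,0,0.124,0.04,0,0,0,0.124,0.04,0,0,0,0.124,0.04,0,0,0,0.124])

```text
clock: 13.68
position: [0.5191, -0.2199, 0.1748]
tool_rot: [2.681, 1.603, -0.065]
ft_force: [0.8, 0.5, -4.7]
grip_width: 0.779
grip_force: 70.0
```

servo_tool(motion=[0.04,0,0,0,0.124,0.04,0,0,0,0.124,0.04,0,0,0,0.124,0.04,0,0,0,0.124,0.04,0,0,0,0.124])

```text
clock: 14.1
position: [0.5191, -0.2199, 0.1748]
tool_rot: [3.031, 0.706, -0.054]
ft_force: [-0.5, 0.4, -5.8]
grip_width: 0.777
grip_force: 70.0
```

servo_tool(motion=[0.04,0,0,0,0.124,0.04,0,0,0,0.124,0.04,0,0,0,0.124,0.04,0,0,0,0.124,0.04,0,0,0,0.124])

```text
clock: 14.52
position: [0.5191, -0.2199, 0.1748]
tool_rot: [3.093, -0.252, -0.037]
ft_force: [-0.7, -0.5, -5.5]
grip_width: 0.779
grip_force: 70.0
```

servo_tool(motion=[0.04,0,0,0,0.124,0.04,0,0,0,0.124,0.04,0,0,0,0.124,0.04,0,0,0,0.124,0.04,0,0,0,0.124])

```text
clock: 14.93
position: [0.5191, -0.2199, 0.1748]
tool_rot: [2.864, -1.181, -0.017]
ft_force: [0.4, 0.7, -5.2]
grip_width: 0.783
grip_force: 70.0
```

servo_tool(motion=[0.04,0,0,0,0.124,0.04,0,0,0,0.124,0.04,0,0,0,0.124,0.04,0,0,0,0.124,0.04,0,0,0,0.124])

```text
clock: 15.35
position: [0.5191, -0.2199, 0.1748]
tool_rot: [2.366, -1.998, 0.004]
ft_force: [-0.4, 0.5, -5.6]
grip_width: 0.784
grip_force: 70.0
```

```bash
cat >> h.py <<'E'
def rep(*t):
    s=telemetry.state();print(s["clock"],s["position"],"yaw",np.degrees(yaw(s))%360,"q",s["q"],"z",R.from_rotvec(s["tool_rot"]).as_matrix()[:,2],"F",s["ft_force"],[delta(s,x) for x in t]);return s
E
python3 -c "
from h import *
rep()"
```

```text
15.35 [ 0.5191 -0.2199  0.1748] yaw 279.686843541766 q [-0.592   0.2097  1.6995 -0.0476  1.235   2.3968] z [-0.0269 -0.036  -0.999 ] F [-0.3911  0.5045 -5.5894] []
```

servo_tool(motion=[0.04,0,0,0,0.12,0.04,0,0,0,0.12,0.04,0,0,0,0.12,0.04,0,0,0,0.12,0.04,0,0,0,0.12])

```text
clock: 15.77
position: [0.5191, -0.2199, 0.1748]
tool_rot: [1.673, -2.609, 0.025]
ft_force: [-0.2, -0.6, -5.5]
grip_width: 0.781
grip_force: 70.1
```

servo_tool(motion=[0.04,0,0,0,0.04,0.04,0,0,0,0])

```text
clock: 15.93
position: [0.5139, -0.2276, 0.1752]
tool_rot: [1.646, -2.638, 0.019]
ft_force: [-1.0, -0.5, -5.4]
grip_width: 0.78
grip_force: 70.0
```

```bash
python3 -c "
from h import *
rep()"
```

```text
15.9333 [ 0.5139 -0.2276  0.1752] yaw 243.94060582720704 q [-0.6141  0.2029  1.7063 -0.0368  1.2338  2.9946] z [-0.021  -0.0277 -0.9994] F [-1.0281 -0.5149 -5.3657] []
```

servo_tool(motion=[0.04,0,0,0,0.04,0.04,0,0,0,0.04,0.04,0,0,0,0.03,0.04,0,0,0,0])

```text
clock: 16.27
position: [0.4987, -0.2473, 0.1755]
tool_rot: [1.563, -2.723, 0.001]
ft_force: [0.6, -0.5, -5.8]
grip_width: 0.786
grip_force: 70.0
```

```bash
python3 -c "
from h import *
rep()"
```

```text
16.2667 [ 0.4987 -0.2473  0.1755] yaw 239.7115775629072 q [-0.6764  0.1835  1.7278 -0.002   1.2302  2.9945] z [-0.0012 -0.0015 -1.    ] F [ 0.5845 -0.4565 -5.8236] []
```

The tilt is gone. Turning back, keeping clear of the limit this time.

servo_tool(motion=[0.04,0,0,0,-0.124,0.04,0,0,0,-0.124,0.04,0,0,0,-0.124,0.04,0,0,0,-0.124,0.04,0,0,0,-0.124])

```text
clock: 16.68
position: [0.4998, -0.2455, 0.1754]
tool_rot: [2.33, -2.106, 0.0]
ft_force: [0.5, -0.0, -5.7]
grip_width: 0.786
grip_force: 70.0
```

servo_tool(motion=[0.04,0,0,0,-0.124,0.04,0,0,0,-0.124,0.04,0,0,0,-0.124,0.04,0,0,0,-0.124,0.04,0,0,0,-0.124])

```text
clock: 17.1
position: [0.4999, -0.2455, 0.1754]
tool_rot: [2.861, -1.294, -0.001]
ft_force: [-0.0, -0.0, -5.5]
grip_width: 0.784
grip_force: 70.0
```

servo_tool(motion=[0.04,0,0,0,-0.124,0.04,0,0,0,-0.124,0.04,0,0,0,-0.124,0.04,0,0,0,-0.124,0.04,0,0,0,-0.124])

```text
clock: 17.52
position: [0.4999, -0.2455, 0.1754]
tool_rot: [3.12, -0.36, -0.001]
ft_force: [-0.0, 0.4, -5.5]
grip_width: 0.778
grip_force: 70.0
```

servo_tool(motion=[0.04,0,0,0,-0.124,0.04,0,0,0,-0.124,0.04,0,0,0,-0.124,0.04,0,0,0,-0.124,0.04,0,0,0,-0.124])

```text
clock: 17.93
position: [0.4998, -0.2455, 0.1754]
tool_rot: [3.081, 0.609, -0.002]
ft_force: [0.4, -0.0, -5.0]
grip_width: 0.779
grip_force: 70.0
```

servo_tool(motion=[0.04,0,0,0,-0.124,0.04,0,0,0,-0.124,0.04,0,0,0,-0.124,0.04,0,0,0,-0.124,0.04,0,0,0,-0.124])

```text
clock: 18.35
position: [0.4999, -0.2455, 0.1754]
tool_rot: [2.749, 1.52, -0.002]
ft_force: [0.5, 0.1, -5.0]
grip_width: 0.78
grip_force: 70.0
```

servo_tool(motion=[0.04,0,0,0,-0.124,0.04,0,0,0,-0.124,0.04,0,0,0,-0.124,0.04,0,0,0,-0.124,0.04,0,0,0,-0.124])

```text
clock: 18.77
position: [0.4999, -0.2455, 0.1754]
tool_rot: [2.155, 2.286, -0.002]
ft_force: [-0.4, -0.8, -5.2]
grip_width: 0.781
grip_force: 70.0
```

servo_tool(motion=[0.04,0,0,0,-0.124,0.04,0,0,0,-0.124,0.04,0,0,0,-0.124,0.04,0,0,0,-0.124,0.04,0,0,0,-0.124])

```text
clock: 19.18
position: [0.4998, -0.2455, 0.1754]
tool_rot: [-1.354, -2.834, 0.002]
ft_force: [0.1, 0.2, -5.5]
grip_width: 0.786
grip_force: 70.0
```

servo_tool(motion=[0.04,0,0,0,-0.124,0.04,0,0,0,-0.124,0.04,0,0,0,-0.124,0.04,0,0,0,-0.124,0.04,0,0,0,-0.124])

```text
clock: 19.6
position: [0.4998, -0.2455, 0.1754]
tool_rot: [-0.425, -3.112, 0.002]
ft_force: [-0.3, 0.1, -4.9]
grip_width: 0.779
grip_force: 70.0
```

servo_tool(motion=[0.04,0,0,0,-0.124,0.04,0,0,0,-0.124,0.04,0,0,0,-0.124,0.04,0,0,0,-0.124,0.04,0,0,0,0])

```text
clock: 20.02
position: [0.4999, -0.2455, 0.1754]
tool_rot: [0.347, -3.121, 0.001]
ft_force: [0.5, 1.0, -5.3]
grip_width: 0.781
grip_force: 70.0
```

```bash
python3 -c "
from h import *
rep((.5165,-.0845,.1775))"
```

```text
20.0167 [ 0.4999 -0.2455  0.1754] yaw 192.69380318540513 q [-0.6728  0.1843  1.7272 -0.0016  1.2303 -2.4646] z [-0.001  -0.0011 -1.    ] F [ 0.4653  0.9638 -5.2596] [array([-0.0516,  0.1534, -0.0023])]
```

servo_tool(motion=[0.04,-0.0054,0.0297,-0.0006,0,0.04,-0.0054,0.0297,-0.0006,0,0.04,-0.0054,0.0297,-0.0006,0,0.04,-0.0054,0.0297,-0.0006,0,0.04,0,0,0,0])

```text
clock: 20.43
position: [0.4944, -0.1199, 0.1772]
tool_rot: [0.342, -3.121, -0.004]
ft_force: [-0.3, 0.4, -5.2]
grip_width: 0.78
grip_force: 70.3
```

servo_tool(motion=[0.04,0,0,0,-0.123,0.04,0,0,0,-0.123,0.04,0,0,0,-0.123,0.04,0,0,0,-0.123,0.04,0,0,0,-0.123])

```text
clock: 20.85
position: [0.4953, -0.125, 0.1778]
tool_rot: [1.275, -2.87, 0.001]
ft_force: [-0.3, 0.9, -5.4]
grip_width: 0.785
grip_force: 70.4
```

servo_tool(motion=[0.04,0,0,0,0,0.04,0,0,0,0])

```text
clock: 21.02
position: [0.4952, -0.125, 0.1777]
tool_rot: [1.263, -2.875, 0.001]
ft_force: [0.7, -1.1, -5.6]
grip_width: 0.78
grip_force: 70.4
```

```bash
python3 -c "
from h import *
rep((.5165,-.0845,.1775),(.570,-.0251,.1775))"
```

```text
21.0167 [ 0.4952 -0.125   0.1777] yaw 227.44918764871844 q [-0.4832  0.0647  1.8539 -0.0017  1.2232 -2.8816] z [-0.001  -0.0013 -1.    ] F [ 0.6672 -1.0512 -5.6153] [array([-0.0442,  0.0117,  0.0001]), array([-0.1241,  0.0124,  0.    ])]
```

servo_tool(motion=[0.04,-0.0221,0.0062,0,0,0.04,-0.0221,0.0062,0,0,0.04,0,0,0,0,0.04,0,0,0,0])

```text
clock: 21.35
position: [0.5159, -0.0832, 0.1775]
tool_rot: [1.269, -2.872, 0.001]
ft_force: [0.8, -0.3, -4.7]
grip_width: 0.782
grip_force: 70.4
```

servo_tool(motion=[0.04,-0.01,0,0,0,0.04,-0.01,0,0,0,0.04,-0.01,0,0,0,0.04,0,0,0,0])

```text
clock: 21.68
position: [0.5372, -0.0604, 0.1777]
tool_rot: [1.272, -2.872, 0.001]
ft_force: [-0.1, -0.6, -6.1]
grip_width: 0.783
grip_force: 70.4
```

```bash
python3 -c "
from h import *
force(3);s=rep((.570,-.0251,.1775))
im=read_camera('side');t=read_camera('top')
a=cv2.resize(im[150:230,200:320],None,fx=5,fy=5,interpolation=2);b=cv2.resize(t[150:230,220:340],None,fx=5,fy=5,interpolation=2)
s2,w=snap('wrist','wi')
cv2.imwrite('pics/ins.png',np.vstack([a[:300,:400].copy() if 0 else cv2.resize(np.hstack([a,b]),(800,267)),cv2.resize(w[150:310,130:450],(660,330))]*1)[:,:,::-1] if 0 else np.vstack([cv2.resize(np.hstack([a,b]),(800,267)),cv2.resize(w[140:300,80:480],(800,320))])[:,:,::-1])
"
```

```text
F [ 0.3449 -0.1515 -5.1353] sd [0.9177 0.5194 0.6535] J [-39.7278 -34.0773   0.0748  -0.0341] sd [0.0262 0.0289 0.0448 0.0162]
21.8333 [ 0.5359 -0.0615  0.1774] yaw 227.7817569850358 q [-0.3374  0.1389  1.7742 -0.002   1.2294 -2.7415] z [-0.0016 -0.0015 -1.    ] F [ 0.5066  0.4838 -5.6387] [array([-0.0499, -0.0008, -0.0002])]
```

View pics/ins.png

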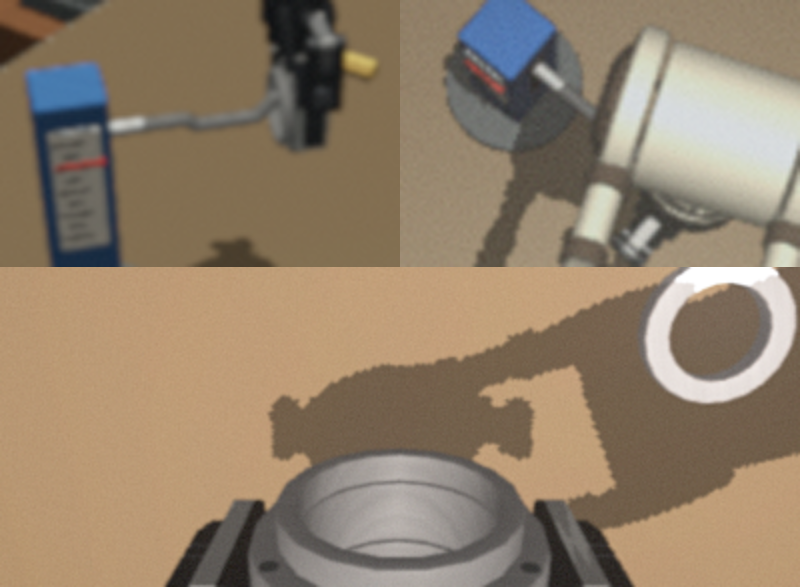

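The side crop shows the hook tip entering the bore near its centre height, at about (270,104). The flange is level and the hook undisturbed. Continuing to mid-saddle.

servo_tool(motion=[0.04,-0.01,0,0,0,0.04,-0.01,-0.0008,0,0,0.04,-0.01,0,0,0,0.04,-0.01,0,0,0,0.04,-0.01,0,0,0])

```text
clock: 22.4
position: [0.571, -0.024, 0.1774]
tool_rot: [1.272, -2.871, 0.001]
ft_force: [-0.1, -1.1, -4.7]
grip_width: 0.779
grip_force: 70.4
```

servo_tool(motion=[0.04,0,0,0.005,0,0.04,0,0,0.005,0,0.04,0,0,0.003,0,0.04,0,0,0.002,0,0.04,0,0,0,0])

```text
clock: 22.82
position: [0.5693, -0.0252, 0.1614]
tool_rot: [1.27, -2.87, -0.001]
ft_force: [0.1, 0.3, -5.7]
grip_width: 0.782
grip_force: 70.3
```

```bash
python3 -c "
from h import *
force(4);s=rep((.570,-.0251,.1775))
"
```

```text
F [ 0.0026 -0.146  -5.0006] sd [0.2152 0.2026 0.3357] J [-43.1471 -33.3044  -0.0056   0.0121] sd [0.058  0.0506 0.001  0.0096]
23.0167 [ 0.5702 -0.0253  0.1628] yaw 227.75793359274144 q [-0.2552  0.2329  1.6972 -0.0017  1.2118 -2.659 ] z [-0.0006 -0.0015 -1.    ] F [ 0.0112 -0.4493 -4.9193] [array([-0.    ,  0.0003, -0.0147])]
```

servo_tool(motion=[0.04,0,0,0.002,0,0.04,0,0,0.002,0,0.04,0,0,0.002,0,0.04,0,0,0.002,0,0.04,0,0,0.002,0])

```text
clock: 23.43
position: [0.57, -0.025, 0.1521]
tool_rot: [1.272, -2.871, 0.001]
ft_force: [0.2, -0.3, -4.9]
grip_width: 0.785
grip_force: 70.4
```

servo_tool(motion=[0.04,0,0,0.002,0,0.04,0,0,0.002,0,0.04,0,0,0.002,0,0.04,0,0,0.002,0,0.04,0,0,0.002,0])

```text
clock: 23.85
position: [0.5701, -0.025, 0.1424]
tool_rot: [1.272, -2.871, 0.001]
ft_force: [-1.1, -0.2, -3.5]
grip_width: 0.781
grip_force: 70.6
```

```bash
python3 -c "
from h import *
force(4);s=rep()
"
```

```text
F [-0.5563  0.5876 -3.1022] sd [0.5268 0.3648 0.288 ] J [-42.973  -32.5057  -0.0927  -0.1922] sd [0.511  0.178  0.0156 0.1895]
24.05 [ 0.5701 -0.025   0.1426] yaw 227.7822938374601 q [-0.2548  0.2573  1.7113 -0.0016  1.1738 -2.659 ] z [-0.0011 -0.0013 -1.    ] F [-1.1573  0.3295 -2.9997] []
```

servo_tool(motion=[0.04,0,0,0.0015,0,0.04,0,0,0.0015,0,0.04,0,0,0.0015,0,0.04,0,0,0.0015,0,0.04,0,0,0,0])

```text
clock: 24.47
position: [0.5702, -0.0251, 0.1363]
tool_rot: [1.272, -2.871, 0.001]
ft_force: [-0.2, 1.3, -1.8]
grip_width: 0.782
grip_force: 70.6
```

```bash
python3 -c "
from h import *
force(10);s=rep()
"
```

```text
F [ 0.0835  0.4362 -1.9973] sd [0.6574 0.5323 0.4065] J [-42.1301 -31.3623  -0.142   -0.0709] sd [0.031  0.085  0.0068 0.0567]
24.9667 [ 0.5702 -0.0251  0.1366] yaw 227.7805974987976 q [-0.2549  0.2649  1.7151 -0.0017  1.1619 -2.659 ] z [-0.0007 -0.0014 -1.    ] F [ 0.4276  1.0323 -2.2186] []
```

servo_tool(motion=[0.04,0,0,0.0015,0,0.04,0,0,0.0015,0,0.04,0,0,0.001,0,0.04,0,0,0.001,0,0.04,0,0,0,0])

```text
clock: 25.38
position: [0.5702, -0.0251, 0.1314]
tool_rot: [1.272, -2.871, 0.001]
ft_force: [1.2, 0.3, -0.7]
grip_width: 0.781
grip_force: 70.7
```

```bash
python3 -c "
from h import *
force(10);s=rep()
"
```

```text
F [ 0.813   0.6692 -1.3826] sd [0.3778 0.5013 0.4813] J [-41.5631 -30.3516  -0.1876   0.1364] sd [0.0273 0.0748 0.0045 0.0448]
25.8833 [ 0.5702 -0.0251  0.1316] yaw 227.77848726266933 q [-0.255   0.2713  1.7182 -0.0017  1.1525 -2.659 ] z [-0.0007 -0.0014 -1.    ] F [ 0.7325  1.0115 -1.8572] []
```

The force drops about as expected, but a small side force along the bar is growing. I'll check where the flange sits on the saddle.

```bash
python3 - <<'E'
from h import *
s,w=snap('wrist','wk');sd=read_camera('side')
c=get_calibration("wrist");T=np.linalg.inv(c["tool_from_camera"])
x0,y0,k=180,130,2.5
o=cv2.resize(w[y0:y0+240,x0:x0+200],None,fx=k,fy=k,interpolation=2)
for p,col in (((.0375,0,-.0305),(255,0,0)),((.0345,0,-.0345),(0,255,0)),((.0205,0,-.0205),(0,0,255)),((.0155,0,-.0205),(255,0,255)),((.0155,.023,.0025),(255,255,0)),((.0155,-.023,.0025),(255,255,0))):
    q=T@np.append(p,1);u,v=c["fx"]*q[0]/q[2]+c["cx"],c["fy"]*q[1]/q[2]+c["cy"];cv2.circle(o,(int((u-x0)*k),int((v-y0)*k)),3,col,1);print(p,(u-x0)*k,(v-y0)*k)
b=cv2.resize(sd[150:270,210:270+20],None,fx=3.5,fy=5,interpolation=2)
cv2.imwrite('pics/k.png',np.hstack([o,b[:600,:280]])[:,:,::-1]);print(o.shape,b.shape)
E
```

```text
(0.0375, 0, -0.0305) 252.7449806209573 287.42751754231733
(0.0345, 0, -0.0345) 252.90638221236193 323.02048652882274
(0.0205, 0, -0.0205) 252.05587182086234 359.8355520461439
(0.0155, 0, -0.0205) 251.99534943125641 388.54844699452144
(0.0155, 0.023, 0.0025) 378.7292424291861 315.1996179335755
(0.0155, -0.023, 0.0025) 123.75688164402291 315.2668846302714
(600, 500, 3) (600, 280, 3)
```

View pics/k.png

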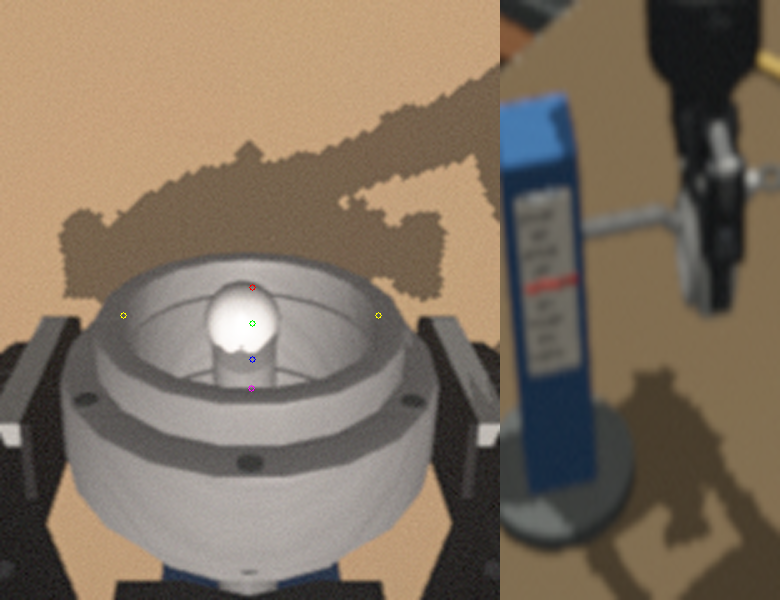

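The tip ball is at crop (243,317), within about 1 mm of where it should be for a centred flange, so the flange is mid-saddle. About 1.5 N remains to be transferred.

servo_tool(motion=[0.04,0,0,0.0015,0,0.04,0,0,0.0015,0,0.04,0,0,0.001,0,0.04,0,0,0.001,0,0.04,0,0,0,0])

```text
clock: 26.4
position: [0.5701, -0.0252, 0.1263]
tool_rot: [1.272, -2.871, 0.001]
ft_force: [0.5, 1.0, 1.2]
grip_width: 0.779
grip_force: 70.8
```

```bash
python3 -c "
from h import *
force(14);s=rep()
"
```

```text
F [ 1.3698  0.5426 -0.2314] sd [0.3833 0.4202 0.4609] J [-40.9897 -29.3546  -0.2214   0.3301] sd [0.0296 0.0932 0.005  0.051 ]
27.1 [ 0.5701 -0.0252  0.1265] yaw 227.77614505218918 q [-0.255   0.2779  1.7211 -0.0017  1.143  -2.6589] z [-0.0009 -0.0014 -1.    ] F [1.5313 0.5843 0.7378] []
```

servo_tool(motion=[0.04,0,-0.0005,0.0008,0,0.04,0,-0.0005,0.0007,0,0.04,0,0,0.0007,0,0.04,0,0,0,0])

```text
clock: 27.43
position: [0.5702, -0.0253, 0.1237]
tool_rot: [1.271, -2.87, -0.001]
ft_force: [-0.8, 3.5, -0.2]
grip_width: 0.782
grip_force: 70.9
```

```bash
python3 -c "
from h import *
force(30);s=rep()
"
```

```text
F [-2.5608  2.7652  0.4574] sd [0.6715 0.5036 0.5444] J [-41.5683 -31.4129  -0.5265  -0.8295] sd [0.1043 0.2654 0.1288 0.1254]
28.9333 [ 0.5707 -0.0258  0.1242] yaw 227.77924359600382 q [-0.2558  0.2828  1.7203 -0.0018  1.1394 -2.6598] z [-0.0013 -0.0013 -1.    ] F [-3.3627  2.0248  0.428 ] []
```

servo_tool(motion=[0.04,0,0.0004,0,0,0.04,0,0.0004,0,0,0.04,0,0,0,0])

```text
clock: 29.18
position: [0.5707, -0.0257, 0.1246]
tool_rot: [1.272, -2.872, 0.003]
ft_force: [-1.7, -0.7, -0.4]
grip_width: 0.785
grip_force: 70.8
```

```bash
python3 -c "
from h import *
force(24);s=rep()
"
```

```text
F [ 0.7831 -2.3929  0.0542] sd [1.1803 1.2787 0.4689] J [-40.8381 -29.0702   0.5531   0.3361] sd [0.2046 0.6657 0.1785 0.3323]
30.3833 [ 0.5704 -0.0252  0.1244] yaw 227.7774400005131 q [-0.2551  0.2812  1.7219 -0.0016  1.1388 -2.6591] z [-0.0006 -0.0013 -1.    ] F [ 2.089  -4.0725 -0.2273] []
```

servo_tool(motion=[0.04,0,-0.0004,0,0,0.04,0,0,0,0,0.04,0,0,0,0,0.04,0,0,0,0])

```text
clock: 30.72
position: [0.5704, -0.0253, 0.1241]
tool_rot: [1.272, -2.871, 0.0]
ft_force: [0.7, -2.4, 0.1]
grip_width: 0.778
grip_force: 70.9
```

```bash
python3 -c "
from h import *
force(24);s=rep()
"
```

```text
F [ 0.789  -0.6537  0.2828] sd [0.4605 0.7093 0.4568] J [-40.9083 -29.2213   0.1033   0.2735] sd [0.0634 0.2143 0.1212 0.1062]
31.9167 [ 0.5704 -0.0254  0.1242] yaw 227.78062053441994 q [-0.2554  0.282   1.7213 -0.0015  1.1393 -2.6594] z [-0.0014 -0.0011 -1.    ] F [ 0.5954 -0.3941 -0.3252] []
```

servo_tool(motion=[0.07,0,0,0,0,0.073,0,0,0,0,0.077,0,0,0,0,0.082,0,0,0,0,0.0854,0,0,0,0])

```text
clock: 32.33
position: [0.5704, -0.0255, 0.1242]
tool_rot: [1.272, -2.871, 0.001]
ft_force: [-0.7, -0.1, -0.4]
grip_width: 0.998
grip_force: 0.0
```

servo_tool(motion=[0.0854,0,0,0,0,0.0854,0,0,0,0,0.0854,0,0,0,0,0.0854,0,0,0,0,0.0854,0,0,0,0])

```text
clock: 32.75
position: [0.5705, -0.0255, 0.1243]
tool_rot: [1.272, -2.871, 0.001]
ft_force: [-0.6, 0.2, -0.8]
grip_width: 1.002
grip_force: 0.0
```

```bash
python3 -c "
from h import *
s=rep();a=read_camera('wrist').astype(int);[read_camera('top') for _ in range(3)];b=read_camera('wrist').astype(int)
d=np.abs(a-b).max(2)[130:390,180:400];print('moved px',(d>40).sum(),d.mean())
m=get_calibration('wrist')
np.save('pics/hang.npy',b.astype(np.uint8));cv2.imwrite('pics/hang.png',b[:,:,::-1].astype(np.uint8))
g=cv2.cvtColor(b.astype(np.uint8),cv2.COLOR_RGB2HSV);k=cv2.inRange(g,(0,0,245),(180,30,255))[200:300,240:320];y,x=np.nonzero(k);print('ball',x.mean()+240,y.mean()+200,len(x))
w=np.load('pics/wk.npz')['im'];g=cv2.cvtColor(w,cv2.COLOR_RGB2HSV);k=cv2.inRange(g,(0,0,245),(180,30,255))[200:300,240:320];y,x=np.nonzero(k);print('ball before',x.mean()+240,y.mean()+200,len(x))
"
```

```text
32.75 [ 0.5705 -0.0255  0.1243] yaw 227.7778447314099 q [-0.2555  0.282   1.7211 -0.0017  1.1392 -2.6594] z [-0.0011 -0.0013 -1.    ] F [-0.6414  0.1504 -0.8355] []
moved px 0 4.062377622377622
ball 277.34761904761905 263.8142857142857 210
ball before 276.32530120481925 261.82329317269074 249
```

The flange is hanging and still: the ball moved only about 2 px in the image. Waiting for it to settle.

servo_tool(motion=[0.0854,0,0,0,0,0.0854,0,0,0,0,0.0854,0,0,0,0,0.0854,0,0,0,0,0.0854,0,0,0,0])

```text
clock: 33.42
position: [0.5705, -0.0255, 0.1242]
tool_rot: [1.272, -2.871, 0.001]
ft_force: [0.1, 0.1, -0.1]
grip_width: 0.998
grip_force: 0.0
```

servo_tool(motion=[0.0854,0,0,0,0,0.0854,0,0,0,0,0.0854,0,0,0,0,0.0854,0,0,0,0,0.0854,0,0,0,0])

```text
clock: 33.83
position: [0.5705, -0.0255, 0.1242]
tool_rot: [1.272, -2.871, 0.001]
ft_force: [0.5, 0.5, 0.2]
grip_width: 0.998
grip_force: 0.0
```

servo_tool(motion=[0.0854,0,0,0,0,0.0854,0,0,0,0,0.0854,0,0,0,0,0.0854,0,0,0,0,0.0854,0,0,0,0])

```text
clock: 34.25
position: [0.5705, -0.0255, 0.1243]
tool_rot: [1.272, -2.871, 0.001]
ft_force: [0.8, -0.0, 0.7]
grip_width: 1.002
grip_force: 0.0
```

servo_tool(motion=[0.0854,0,0,0,0,0.0854,0,0,0,0,0.0854,0,0,0,0,0.0854,0,0,0,0,0.0854,0,0,0,0])

```text
clock: 34.67
position: [0.5705, -0.0255, 0.1243]
tool_rot: [1.272, -2.871, 0.001]
ft_force: [0.4, -0.3, -0.7]
grip_width: 1.001
grip_force: 0.0
```

servo_tool(motion=[0.0854,0,0,0,0,0.0854,0,0,0,0,0.0854,0,0,0,0,0.0854,0,0,0,0,0.0854,0,0,0,0])

```text
clock: 35.08
position: [0.5705, -0.0255, 0.1242]
tool_rot: [1.272, -2.871, 0.001]
ft_force: [-0.2, 0.9, -0.1]
grip_width: 1.003
grip_force: 0.0
```

servo_tool(motion=[0.0854,0,0,0,0,0.0854,0,0,0,0,0.0854,0,0,0,0,0.0854,0,0,0,0,0.0854,0,0,0,0])

```text
clock: 35.5
position: [0.5705, -0.0255, 0.1243]
tool_rot: [1.272, -2.871, 0.001]
ft_force: [-0.5, -0.4, 0.4]
grip_width: 0.999
grip_force: 0.0
```

```bash
python3 -c "
from h import *
s=rep();b=read_camera('wrist')
g=cv2.cvtColor(b,cv2.COLOR_RGB2HSV);k=cv2.inRange(g,(0,0,245),(180,30,255))[200:300,240:320];y,x=np.nonzero(k);print('ball',x.mean()+240,y.mean()+200,len(x))
h=np.load('pics/hang.npy').astype(int);d=np.abs(b.astype(int)-h).max(2)[130:390,180:400];print((d>40).sum())
"
```

```text
35.5 [ 0.5705 -0.0255  0.1243] yaw 227.77809914766027 q [-0.2555  0.282   1.7212 -0.0017  1.1392 -2.6594] z [-0.0011 -0.0013 -1.    ] F [-0.4929 -0.4436  0.3928] []
ball 277.4142857142857 263.8952380952381 210
0
```

servo_tool(motion=[0.08,0,0,0,0,0.076,0,0,0,0,0.073,0,0,0,0,0.071,0,0,0,0,0.07,0,0,0,0])

```text
clock: 35.97
position: [0.5705, -0.0255, 0.1243]
tool_rot: [1.272, -2.871, 0.001]
ft_force: [0.3, -0.3, 0.1]
grip_width: 0.819
grip_force: 0.0
```

servo_tool(motion=[0.069,0,0,0,0,0.068,0,0,0,0,0.067,0,0,0,0,0.065,0,0,0,0,0.06,0,0,0,0])

```text
clock: 36.38
position: [0.5705, -0.0255, 0.1242]
tool_rot: [1.272, -2.871, 0.001]
ft_force: [-0.6, 0.3, 1.3]
grip_width: 0.784
grip_force: 66.6
```

servo_tool(motion=[0.04,0,0,0,0,0.04,0,0,0,0,0.04,0,0,0,0])

```text
clock: 36.63
position: [0.5705, -0.0255, 0.1243]
tool_rot: [1.272, -2.871, 0.001]
ft_force: [0.8, 0.8, 0.2]
grip_width: 0.781
grip_force: 66.6
```

servo_tool(motion=[0.04,0,0,-0.001,0,0.04,0,0,-0.002,0,0.04,0,0,-0.0025,0,0.04,0,0,-0.0025,0,0.04,0,0,-0.0025,0])

```text
clock: 37.05
position: [0.5704, -0.0255, 0.1349]
tool_rot: [1.272, -2.871, 0.001]
ft_force: [0.3, 0.5, -2.2]
grip_width: 0.782
grip_force: 67.2
```

servo_tool(motion=[0.04,0,0,-0.0025,0,0.04,0,0,-0.0025,0,0.04,0,0,-0.0025,0,0.04,0,0,-0.0025,0,0.04,0,0,-0.0025,0])

```text
clock: 37.47
position: [0.5703, -0.0255, 0.1472]
tool_rot: [1.271, -2.871, 0.001]
ft_force: [1.1, -0.4, -4.4]
grip_width: 0.784
grip_force: 67.8
```

servo_tool(motion=[0.04,0,0,-0.0025,0,0.04,0,0,-0.0025,0,0.04,0,0,-0.0025,0,0.04,0,0,-0.0025,0,0.04,0,0,-0.0025,0])

```text
clock: 37.88
position: [0.5703, -0.0254, 0.1597]
tool_rot: [1.272, -2.871, 0.001]
ft_force: [0.1, -0.2, -6.2]
grip_width: 0.777
grip_force: 68.1
```

servo_tool(motion=[0.04,0,0,-0.0025,0,0.04,0,0,-0.0025,0,0.04,0,0,-0.0025,0,0.04,0,0,-0.0025,0,0.04,0,0,-0.0025,0])

```text
clock: 38.3
position: [0.5705, -0.0255, 0.1725]
tool_rot: [1.272, -2.871, 0.001]
ft_force: [0.2, -0.6, -5.7]
grip_width: 0.782
grip_force: 68.1
```

servo_tool(motion=[0.04,0,0,-0.0025,0,0.04,0,0,-0.0025,0,0.04,0,0,-0.0015,0,0.04,0,0,0,0])

```text
clock: 38.63
position: [0.5708, -0.0255, 0.1793]
tool_rot: [1.272, -2.872, 0.002]
ft_force: [0.3, 0.2, -5.5]
grip_width: 0.781
grip_force: 68.1
```

```bash
python3 -c "
from h import *
s=rep((.570,-.0251,.1777))"
```

```text
38.6333 [ 0.5708 -0.0255  0.1793] yaw 227.78131292020547 q [-0.2553  0.2157  1.6824 -0.0016  1.2433 -2.6595] z [-0.0003 -0.0015 -1.    ] F [ 0.3341  0.1641 -5.5173] [array([0.0002, 0.0009, 0.0016])]
```

servo_tool(motion=[0.04,0.005,0,0,0,0.04,0.01,0,0,0,0.04,0.015,0,0,0,0.04,0.015,0,0,0,0.04,0.015,0,0,0])

```text
clock: 39.05
position: [0.529, -0.0708, 0.1786]
tool_rot: [1.272, -2.87, 0.001]
ft_force: [0.1, 0.2, -4.7]
grip_width: 0.781
grip_force: 68.2
```

servo_tool(motion=[0.04,0.015,0,0,0,0.04,0.015,0,0,0,0.04,0.01,0,-0.005,0,0.04,0,0,-0.02,0,0.04,0,0,-0.03,0])

```text
clock: 39.47
position: [0.5005, -0.0993, 0.2314]
tool_rot: [1.267, -2.867, -0.008]
ft_force: [0.8, 0.3, -6.0]
grip_width: 0.784
grip_force: 69.5
```

servo_tool(motion=[0.04,0,0,-0.025,0.123,0.04,0,0,0,0.124,0.04,0,0,0,0.124,0.04,0,0,0,0.124,0.04,0,0,0,0.124])

```text
clock: 39.88
position: [0.503, -0.0997, 0.2593]
tool_rot: [0.327, -3.123, 0.002]
ft_force: [0.2, 0.2, -5.7]
grip_width: 0.783
grip_force: 69.5
```

servo_tool(motion=[0.04,0,0,0,0.124,0.04,0,0,0,0.124,0.04,0,0,0,0.124,0.04,0,0,0,0.124,0.04,0,0,0,0.124])

```text
clock: 40.3
position: [0.503, -0.0997, 0.2591]
tool_rot: [-0.642, -3.075, 0.002]
ft_force: [-0.0, -0.5, -6.5]
grip_width: 0.783
grip_force: 69.5
```

servo_tool(motion=[0.04,0,0,0,0.123,0.04,0,0,0,0])

```text
clock: 40.47
position: [0.503, -0.0997, 0.2591]
tool_rot: [-0.825, -3.031, 0.003]
ft_force: [-0.8, -0.0, -5.5]
grip_width: 0.783
grip_force: 69.5
```

```bash
python3 -c "
from h import *
s=rep((.4917,.269,.25))"
```

```text
40.4667 [ 0.503  -0.0997  0.2591] yaw 149.55294950662588 q [-0.4306 -0.0076  1.761  -0.0017  1.3887 -1.4697] z [-0.0011 -0.0014 -1.    ] F [-0.814  -0.0126 -5.5267] [array([0.1966, 0.3121, 0.0086])]
```

servo_tool(motion=[0.04,0.0197,0.0312,0,0,0.04,0.0197,0.0312,0,0,0.04,0.0197,0.0312,0,0,0.04,0.0197,0.0312,0,0,0.04,0.0197,0.0312,0,0])

```text
clock: 40.88
position: [0.4965, 0.0863, 0.259]
tool_rot: [-0.815, -3.034, 0.002]
ft_force: [0.7, -0.0, -5.7]
grip_width: 0.782
grip_force: 69.7
```

servo_tool(motion=[0.04,0.0197,0.0312,0,0,0.04,0.0197,0.0312,0,0,0.04,0.0197,0.0312,0,0,0.04,0.0197,0.0312,0,0,0.04,0.0197,0.0312,0,0])

```text
clock: 41.3
position: [0.49, 0.2709, 0.2587]
tool_rot: [-0.814, -3.034, 0.002]
ft_force: [1.6, -0.8, -5.4]
grip_width: 0.781
grip_force: 69.7
```

servo_tool(motion=[0.04,0,0,0.03,0,0.04,0,0,0.04,0,0.04,0,0,0.04,0,0.04,0,0,0,0,0.04,0,0,0,0])

```text
clock: 41.72
position: [0.4883, 0.2685, 0.1463]
tool_rot: [-0.815, -3.028, 0.008]
ft_force: [0.7, -0.1, -5.4]
grip_width: 0.779
grip_force: 72.6
```

```bash
python3 -c "
from h import *
s,im=snap('wrist','wp');rep((.4917,.269,.0495))
old=np.load('pics/wc.npz')['im']
for n,i in (('old',old),('new',im)):
    p=i[:,276:286].mean((1,2));print(n,np.round(p[270:366:2]).astype(int).tolist())
    h=cv2.cvtColor(i,cv2.COLOR_RGB2HSV)
# template shift of flange between old and new (vertical)
t=old[290:345,230:330];r=cv2.matchTemplate(im[270:375,220:345],t,cv2.TM_CCOEFF_NORMED);print(cv2.minMaxLoc(r))
c=cam('wrist',s);h=cv2.cvtColor(im,cv2.COLOR_RGB2HSV);m=cv2.inRange(h,(60,50,20),(90,255,255));m=cv2.morphologyEx(m,cv2.MORPH_OPEN,np.ones((3,3)))
cs,_=cv2.findContours(m,0,2);k=max(cs,key=cv2.contourArea);q=cv2.approxPolyDP(cv2.convexHull(k),4,True)[:,0];print(cv2.contourArea(k),q.tolist());print([plane(c,u,v,.008)[:2] for u,v in q])
yw=np.radians(-30.2);ex=np.array([np.cos(yw),np.sin(yw)]);ey=np.array([-ex[1],ex[0]])
print('expected',[proj(c,np.append(np.array([.493,.2683])+a*.0375*ex+b*.045*ey,.008)) for a in(-1,1) for b in(-1,1)])
"
```

```text
41.7667 [0.4908 0.2691 0.1494] yaw 149.83799562918628 q [ 0.2861  0.2224  1.7382 -0.001   1.182  -0.7579] z [-0.0006 -0.0011 -1.    ] F [ 0.8296 -0.0068 -3.7535] [array([-0.0008,  0.0005,  0.0999])]
old [167, 165, 161, 120, 166, 163, 161, 149, 82, 93, 106, 167, 168, 166, 165, 164, 162, 162, 161, 112, 87, 69, 60, 59, 76, 119, 168, 163, 161, 163, 164, 161, 162, 160, 162, 164, 162, 160, 159, 159, 156, 155, 156, 158, 129, 155, 146, 141]
new [175, 173, 170, 149, 156, 172, 169, 161, 96, 99, 107, 173, 175, 175, 172, 172, 172, 170, 169, 141, 94, 80, 64, 63, 73, 113, 174, 172, 169, 172, 171, 171, 169, 169, 168, 170, 170, 168, 169, 166, 165, 164, 163, 166, 153, 151, 161, 148]
(-0.41635507345199585, 0.9842262864112854, (10, 5), (10, 20))
5952.0 [[334, 162], [330, 240], [235, 239], [233, 161]]
[array([0.4836, 0.3246]), array([0.547 , 0.2883]), array([0.502 , 0.2124]), array([0.4397, 0.2504])]
expected [(np.float64(229.7605253574313), np.float64(160.49223442133882)), (np.float64(335.3421045457555), np.float64(160.74348495033496)), (np.float64(233.73829286830545), np.float64(240.556030222006)), (np.float64(330.5498645934307), np.float64(240.88854720264408))]
```

servo_tool(motion=[0.04,-0.0004,0.0003,0.02,0,0.04,-0.0004,0.0003,0.025,0,0.04,0,0,0.02,0,0.04,0,0,0.01,0,0.04,0,0,0.007,0])

```text
clock: 42.18
position: [0.4929, 0.2695, 0.0681]
tool_rot: [0.819, 3.031, 0.0]
ft_force: [0.2, 0.2, -4.3]
grip_width: 0.781
grip_force: 72.5
```

servo_tool(motion=[0.04,0,0,0.004,0,0.04,0,0,0.003,0,0.04,0,0,0.002,0,0.04,0,0,0,0,0.04,0,0,0,0])

```text
clock: 42.6
position: [0.4918, 0.2694, 0.0582]
tool_rot: [0.82, 3.032, -0.001]
ft_force: [-0.1, 0.2, -5.9]
grip_width: 0.781
grip_force: 72.5
```

```bash
python3 -c "
from h import *
force(3);rep((.4917,.2693,.0495))"
```

```text
F [-0.2716 -0.5205 -5.2278] sd [0.4395 0.1482 0.4347] J [-44.4742 -29.5251  -0.0073   0.0059] sd [0.0438 0.028  0.0002 0.0021]
42.75 [0.4916 0.2694 0.058 ] yaw 149.7514537609998 q [ 0.2862  0.357   1.7783 -0.0011  1.0068 -0.7561] z [-0.0002 -0.001  -1.    ] F [-0.6152 -0.5944 -5.0663] [array([-0.0001,  0.    ,  0.0085])]
```

Free so far. Lowering the last 8 mm slowly.

servo_tool(motion=[0.04,0,0,0.0015,0,0.04,0,0,0.0015,0,0.04,0,0,0.0015,0,0.04,0,0,0.001,0,0.04,0,0,0.001,0])

```text
clock: 43.17
position: [0.4911, 0.2692, 0.0507]
tool_rot: [-0.82, -3.032, 0.003]
ft_force: [0.2, 0.3, -5.3]
grip_width: 0.781
grip_force: 72.5
```

servo_tool(motion=[0.04,0,0,0.0005,0,0.04,0,0,0.0005,0,0.04,0,0,0,0,0.04,0,0,0,0])

```text
clock: 43.5
position: [0.4913, 0.2692, 0.0499]
tool_rot: [-0.82, -3.032, 0.002]
ft_force: [0.3, -0.5, -4.6]
grip_width: 0.782
grip_force: 72.5
```

```bash
python3 -c "
from h import *
force(5);rep((.4917,.2693,.0495))"
```

```text
F [ 0.2289  0.3858 -5.1697] sd [0.4221 0.3341 0.5191] J [-44.6667 -29.1802  -0.0068   0.0074] sd [0.0214 0.0174 0.     0.0014]
43.75 [0.4913 0.2692 0.05  ] yaw 149.74158564261222 q [ 0.2861  0.3701  1.7802 -0.0011  0.9926 -0.756 ] z [-0.001  -0.0013 -1.    ] F [-0.3409  0.5195 -4.433 ] [array([-0.0003,  0.0003,  0.0005])]
```

servo_tool(motion=[0.04,0,0,0.0005,0,0.04,0,0,0.0005,0,0.04,0,0,0.0005,0,0.04,0,0,0,0,0.04,0,0,0,0])

```text
clock: 44.17
position: [0.4915, 0.2692, 0.049]
tool_rot: [-0.82, -3.032, 0.002]
ft_force: [-2.3, -1.5, 1.4]
grip_width: 0.782
grip_force: 73.1
```

```bash
python3 -c "
from h import *
force(4);rep((.4917,.2693,.0495))"
```

```text
F [-2.744  -1.6123  3.2635] sd [0.2938 0.29   0.9911] J [-40.7646 -27.4973   0.1904  -0.9255] sd [0.3062 0.1487 0.0182 0.0605]
44.3667 [0.4915 0.2693 0.049 ] yaw 149.74777592637952 q [ 0.2861  0.3721  1.78   -0.0013  0.9904 -0.756 ] z [-0.0006 -0.0013 -1.    ] F [-2.3167 -1.6397  4.734 ] [array([-0.0001,  0.0001, -0.0005])]
```

Seated, with about 9 N on the cradle. Releasing and retreating straight up.

servo_tool(motion=[0.07,0,0,0,0,0.075,0,0,0,0,0.08,0,0,0,0,0.0854,0,0,0,0,0.0854,0,0,0,0])

```text
clock: 44.78
position: [0.4915, 0.2693, 0.0485]
tool_rot: [-0.82, -3.032, 0.002]
ft_force: [0.1, 0.2, -0.3]
grip_width: 1.001
grip_force: 0.0
```

servo_tool(motion=[0.0854,0,0,-0.005,0,0.0854,0,0,-0.015,0,0.0854,0,0,-0.03,0,0.0854,0,0,-0.04,0,0.0854,0,0,-0.03,0])

```text
clock: 45.2
position: [0.4918, 0.2695, 0.1713]
tool_rot: [0.82, 3.032, -0.001]
ft_force: [-0.5, -0.1, 0.7]
grip_width: 0.998
grip_force: 0.0
```

servo_tool(motion=[0.0854,0,0,0,0,0.0854,0,0,0,0,0.0854,0,0,0,0,0.0854,0,0,0,0,0.0854,0,0,0,0])

```text
clock: 45.62
position: [0.4902, 0.269, 0.1666]
tool_rot: [-0.819, -3.029, 0.005]
ft_force: [0.1, -0.0, 0.2]
grip_width: 0.999
grip_force: 0.0
```

```bash
python3 - <<'E'
from h import *
s,im=snap('wrist','fin');rep()
c=cam('wrist',s);h=cv2.cvtColor(im,cv2.COLOR_RGB2HSV)
yw=np.radians(-30.2);ex=np.array([np.cos(yw),np.sin(yw)])
g=cv2.inRange(h,(60,50,20),(90,255,255));cs,_=cv2.findContours(g,0,2);k=max(cs,key=cv2.contourArea);b=cv2.convexHull(k);print("green hull",cv2.approxPolyDP(b,4,True)[:,0].tolist())
m=np.zeros(g.shape,np.uint8);m[140:330,210:350]=cv2.inRange(h,(0,0,60),(180,45,255))[140:330,210:350];m=cv2.morphologyEx(m,cv2.MORPH_OPEN,np.ones((3,3)))
cs,_=cv2.findContours(m,0,2);k=max(cs,key=cv2.contourArea);x,y,w,hh=cv2.boundingRect(k);print("flange box",x,y,w,hh,"mid u",x+w/2)
P=lambda dx,dy,z:tuple(np.round(proj(c,np.append(np.array([.493,.2685])+dx*ex+dy*np.array([-ex[1],ex[0]]),z)),1))
print("exp centre",P(0,0,.047),"sides",P(0,.034,.047),P(0,-.034,.047),"rim top +-9",P(.009,0,.081),P(-.009,0,.081))
p=im[:,int(x+w/2)-3:int(x+w/2)+3].mean((1,2));print(np.round(p[150:280:2]).astype(int).tolist())
E
```

```text
45.6667 [0.4904 0.2691 0.1668] yaw 149.7393058737116 q [ 0.2863  0.2031  1.7236 -0.001   1.2194 -0.756 ] z [-0.0041 -0.0022 -1.    ] F [-0.0591 -0.0142  0.0757] []
green hull [[329, 156], [325, 230], [236, 229], [233, 156]]
flange box 240 179 83 60 mid u 281.5
exp centre (np.float64(280.6), np.float64(207.5)) sides (np.float64(321.5), np.float64(207.5)) (np.float64(239.7), np.float64(207.5)) rim top +-9 (np.float64(280.7), np.float64(234.3)) (np.float64(280.7), np.float64(211.3))
[170, 171, 126, 159, 187, 185, 183, 182, 181, 167, 60, 66, 85, 179, 181, 171, 234, 162, 165, 154, 168, 166, 168, 127, 194, 205, 167, 165, 159, 89, 95, 166, 168, 168, 168, 167, 169, 166, 165, 161, 162, 152, 159, 164, 160, 149, 146, 147, 146, 146, 146, 148, 147, 146, 146, 148, 145, 147, 146, 146, 146, 146, 148, 148, 146]
```

The flange box in the image (240–323 px) matches the seated prediction, with the rim edges within about 1 mm.

```bash
python3 -c "
from plant import env
print(env.hand_in())"
```

```text
the job is handed in; nothing more can be done
None
```

The flange was weighed on the hook, where it hung free and still for about 3 s, then set down seated and released in the green cradle; the job was handed in at about 46 s, and hand-in returned no verdict.

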